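# Dial the two click wheels of the piece box and draw its bolt

### The arm

A 7-joint arm with a two-finger parallel gripper is mounted at the origin on the work surface. World frame = base frame: x ahead of the robot, y to its left, z up, the work surface at z = 0. Lengths are in m, angles in rad, forces in N, time in s.
With the tool pointing down it reaches from about 0.425 to 0.925 m from the base axis. Payload 6.8 kg.
Tool frame: the origin (TCP) lies midway between the tips of the shut fingers; the grasp point (between the pads) lies 19 mm behind it; z points along the fingers, x is the direction in which the jaws open and shut, and the axes are right-handed (so a half turn about z gives the same grasp; the last joint's range is limited). The gripper opens to 85 mm and grips with 20 to 120 N. Pads are 22 mm wide; open, the fingers measure 114 mm over their backs; the gripper's body (76 mm by 85 mm) begins 54 mm behind the grasp point. The pads swing forward as they close: fully open they stand 13 mm farther back than shut.
Start: joints at [1.033, 0.477, 0.022, 1.555, -0.011, 1.109, -0.083], TCP at [0.281, -0.614, 0.201] pointing down, gripper open.
Joint ranges: [-2.96, 2.96], [-0.34, 2.1], [-1.41, 1.46], [0.24, 2.44], [-1.37, 4.51], [0.17, 1.92], [-2.96, 2.96]. Speed limits (rad/s): [2.39, 2.39, 3.14, 3.14, 3.14, 3.14, 3.14].

### API

Orientations are given as a unit quaternion [w, x, y, z].
In Python, from station import bot gives the robot as it stands.
- The arm moves only by the tool step_arm, never from a script. Its argument "increments" is a list of rows, each a list of 7 numbers: the shift along the tool's x, y, z in cm, then the turn, a rotation vector about the tool's x, y, z in degrees, then the closure, from 0 (fully open) to 1 (shut). A call has 1 to 20 rows; each row shifts and turns the commanded pose from where the row before left it, along the tool's axes as they then stand; what a row does not reach is not made up. A row lasts 1/10 s, in which the tool goes at most 50 mm and 8.59 degrees, less where a joint would pass 70% of its speed; a pose out of reach is approached as far as the arm can. A call is refused whole if a number of a shift passes 5 or a number of a turn 8.59, either way. A call with a gripper value outside its range is refused whole. The fingers move at their own pace and stop on an object; "squeeze" is the grip in N (left out, the last holds). Time passes only in rows, so rows that do not move let the fingers close. It gives the time, the measured TCP pose, the force and the opening at its end, in the units of the state.
- bot.get_obs(): the state, without advancing time (a new reading comes with each control period).
- bot.read_camera(name): name is "scene" or "top" or "wrist"; returns a dict with "pixels" (400x640x3 uint8, red, green, blue), "vertical_fov" (degrees; the focal length in pixels is half the picture's height over the tangent of half this angle, whatever the lens; pixels are square), "cx", "cy" (the principal point, pixels), "camera_from_world" (4x4, takes a point from world to camera coordinates). Camera axes: x right, y down, z forward; pixel columns grow to the right and rows downward; lengths in m; the calibration is good to about 2 mm. A picture is of the moment at which its call begins. There is no depth.
- bot.hand_in(): hands the job in, once; it reports no verdict.
Trained networks look in a picture, given as the dict that the camera call returned (one of the last four; its "shot" number tells which), for a name from the list of things; names that differ only in an ending like _2 or _b are one class to them, and where a whole thing is asked for, a point or a joint stands for the part that bears it (a point fixed in the world has none). Each returns a list of dicts, best first, with "score" (0 to 1); they miss things now and then, are a little off and sometimes report something else, mostly with a low value. They report only what shows in the picture. A call takes as long as a camera call.
- bot.find_in(picture, query): "point" ([column, row] in pixels, amid what is visible of it).
- bot.cut_out(picture, query): "pixels" (400x640 bool, what is visible of it) and "point" ([column, row] in pixels, amid what is visible of it).
- bot.pinpoint(picture, query): "point" ([column, row] in pixels: a listed point, or the origin of a listed thing).
The state is a dict: "t": time; "q": joint angles; "joint_vel": joint speeds; "joint_torque": joint torques, N m; "eef_pos": TCP position; "tool_rot": TCP orientation; "contact_force": force on the tool from outside, world axes, zero at the start; "torque": the same for the moment, N m; "gripper_width": opening from 0.0 (shut) to 1.0 (fully open).
Only numpy, scipy, OpenCV 4.12 (cv2) and the standard library are available. Lean on these libraries where they do the work, as an engineer would, in place of code of your own. Each camera call takes 0.05 s, during which the arm holds its last target.

### The job

Unlock the flat dark wooden piece box: with a fingertip, flick each of its two pegged wheels round, either way, click by click, until its tab has clicked in at the wheel's pointer, without letting it run past the pointer by a click. Only when both wheels are set, push the upright post of the bolt all the way across to the other end of its slot. Do not lift, tip or shove the box, and leave everything around it, and the little bell standing on it, where it is.

Things in the scene. Friction and masses are not known exactly. Their poses are not given: they have to be found in the camera images.
- piece_box: loose flat dark wooden box, 220 (x) by 320 (y) by 45 mm, about 2 kg. Origin: centre of its underside; x points away from the robot (within 20 degrees), y to the left, z up. On top: wheel axles at x +20, y +80 (left) and -80 mm (right); a 12 mm tall brass pointer for each wheel beyond its +x rim, at x 88 to 108, y +80 and -80 mm; the bolt at x -85 mm
- wheel_left_centre (a point): centre of the left wheel, on its upright axle, level with the disc's top face (57 mm above the table); axes as the box. Wooden disc 108 mm across, 10 mm thick, lying 2 mm clear of the box; six upright brass pegs 8 mm thick, 18 mm tall above the disc, evenly spaced at radius 48 mm (40 mm clear between pegs); one peg is in line with a brass tab that reaches 14 mm past the rim, no higher than the disc
- wheel_right_centre (a point): centre of the right wheel, on its upright axle, level with the disc's top face (57 mm above the table); axes as the box. Wooden disc 108 mm across, 10 mm thick, lying 2 mm clear of the box; six upright brass pegs 8 mm thick, 18 mm tall above the disc, evenly spaced at radius 48 mm (40 mm clear between pegs); one peg is in line with a brass tab that reaches 14 mm past the rim, no higher than the disc
- wheel_left (a joint): left wheel's angle, rad, growing clockwise seen from above; 0 (or -6.283, one turn back) = tab at its pointer. A spring clicks it in every 60 degrees (1.047): it starts 1 to 5 clicks off the mark, about -5.24 to -1.05, with a peg in line with the pointer. Turns either way, no stops; 1 to 2 N at a peg; past half-way the spring carries it on into the next click
- wheel_right (a joint): right wheel's angle, rad, growing clockwise seen from above; 0 (or -6.283, one turn back) = tab at its pointer. A spring clicks it in every 60 degrees (1.047): it starts 1 to 5 clicks off the mark, about -5.24 to -1.05, with a peg in line with the pointer. Turns either way, no stops; 1 to 2 N at a peg; past half-way the spring carries it on into the next click
- wheel_left_tab (a point): outer end of the left wheel's tab, at the height of the disc's top face, 68 mm from the axle; its x axis points outward along the tab
- wheel_right_tab (a point): outer end of the right wheel's tab, at the height of the disc's top face, 68 mm from the axle; its x axis points outward along the tab
- bolt (a joint): the bolt's travel in m along the box's +y (to the left): at most 0.006 at the start (locked), 0.044 at the far stop (open). It slides stiffly (about 2 N) and stays where it is left
- bolt_post (a point): in the axis of the bolt's upright round brass post, 14 mm thick, on the box's near edge, 64 mm above the table and 12 mm below the post's top. The post stands on a sliding foot 22 by 26 mm, its top 53 mm above the table, over a brass slot plate 48 mm above the table
- bell: small brass bell, 34 mm across and 37 mm tall, standing on the box between the pointers; origin under its centre. To be left alone
- chopstick_rest: celadon chopstick rest, 18 by 55 by 13 mm, on the table near the box's near edge (its side towards the robot); origin under its centre. To be left alone
- fan_case: black lacquer fan case, 36 by 250 by 24 mm, beyond the box; origin under its centre, long side along y. To be left alone
- fox: white porcelain fox figurine, 100 mm tall, 65 mm long, to the right of the box or to its left; origin under its centre. To be left alone
- go_bowl: turned chestnut go bowl with lid, 132 mm across, 92 mm tall, to the left of the box or to its right; origin under its centre. To be left alone
- tea_cup: blue porcelain tea cup, 72 mm across, 75 mm tall, to the right of the robot; origin under its centre. To be left alone

How it is judged:
By the outcome, as a careful person would: the job done as asked, in the order asked, and still so for the second after the job is handed in, with the robot touching nothing.
It also fails if it takes over 61 s, if anything falls off the work surface, if the arm or the gripper's body presses on something with over 40 N, if the wrist force passes 120 N, or if a joint passes its speed limit or range.

## Working session

There is one attempt and no reset: what is moved stays moved. The work goes in short steps, Python scripts to look and compute and a tool call to move; the robot and the scene stay as the last step left them, time stands still between calls to the robot, and variables do not carry over. Pictures are saved under pics/ and viewed, and the job is handed in when it is done.

Besides the shell and the picture viewer there is one more tool, called after "Emit:" as name(argument=value, ...), one argument or row to a line, values as JSON. step_arm: Moves the arm, as the interface text tells. Its arguments: {"type":"object","properties":{"increments":{"type":"array"},"squeeze":{"type":"number"}},"required":["increments"]}

```bash
ls; mkdir -p pics; python3 - <<'E'
from station import bot
import cv2
print(bot.get_obs())
for n in ["scene","top"]:
    p=bot.read_camera(n)
    cv2.imwrite(f"pics/{n}0.png",p["pixels"][:,:,::-1])
    print(n,p["vertical_fov"],p["cx"],p["cy"],p["camera_from_world"].tolist() if hasattr(p["camera_from_world"],'tolist') else p["camera_from_world"])
    for q in ["wheel_left_centre","wheel_right_centre","wheel_left_tab","wheel_right_tab","bolt_post","piece_box","bell","go_bowl","fox","tea_cup","chopstick_rest","fan_case"]:
        print(q,[(r["point"],round(r["score"],2)) for r in bot.pinpoint(p,q)[:2]])
E
```

```text
pics
{'t': 0.0, 'q': array([ 1.0328715 ,  0.47779995,  0.022347  ,  1.55646935, -0.01146967,
        1.10928679, -0.08312655]), 'joint_vel': array([-0.0005633 , -0.00086715,  0.00111474, -0.0006345 , -0.00026804,
       -0.00074043, -0.00032093]), 'joint_torque': array([-1.75376795e-04, -5.96443856e+01,  1.60773341e+00, -2.81190741e+01,
        1.24327347e-02,  9.27876681e-03, -6.50831922e-07]), 'eef_pos': array([ 0.2809777 , -0.61302255,  0.20031846]), 'tool_rot': array([-4.23152913e-04,  8.41638918e-01, -5.40039896e-01, -8.14179860e-04]), 'contact_force': array([-0.12370076, -0.35443448, -1.03594676]), 'torque': array([-0.0088463 ,  0.02894854, -0.0641182 ]), 'gripper_width': 0.9974734229797538}
scene 44.143374694606194 318.6737963460586 194.0948076288511 [[-0.3698598721106737, 0.92908399908052, 0.0025685900460839487, 0.20090454437925923], [0.7801009745443047, 0.3120502998087541, -0.5422795219296898, -0.4037830367511457], [-0.5046247561478747, -0.19856367503099742, -0.8401942170955967, 1.7417740301194096], [0.0, 0.0, 0.0, 1.0]]
wheel_left_centre [([358.6, 232.0], 0.61)]
wheel_right
[... 698 characters left out ...]
3649510741, -0.015755062885059207, -0.9938545268769222, 1.5183950745538135], [0.0, 0.0, 0.0, 1.0]]
wheel_left_centre [([263.1, 195.6], 0.58)]
wheel_right_centre [([307.6, 205.3], 0.61)]
wheel_left_tab [([247.0, 207.2], 0.57)]
wheel_right_tab [([302.0, 227.1], 0.56), ([286.5, 228.1], 0.51)]
bolt_post [([287.2, 229.5], 0.52), ([301.0, 220.4], 0.29)]
piece_box [([286.6, 205.5], 0.8), ([187.6, 213.0], 0.43)]
bell [([291.2, 184.9], 0.53), ([427.2, 208.8], 0.5)]
go_bowl [([186.2, 215.8], 0.74), ([285.3, 228.2], 0.28)]
fox [([424.2, 206.9], 0.6), ([265.5, 199.4], 0.18)]
tea_cup [([424.3, 266.3], 0.61), ([186.7, 215.5], 0.58)]
chopstick_rest [([254.0, 244.8], 0.64)]
fan_case [([275.9, 150.9], 0.62)]
```

```bash
python3 - <<'E'
import cv2
a=cv2.imread("pics/scene0.png");cv2.imwrite("pics/scene0c.png",cv2.resize(a[120:320,140:500],None,fx=2.2,fy=2.2,interpolation=cv2.INTER_CUBIC))
a=cv2.imread("pics/top0.png");cv2.imwrite("pics/top0c.png",cv2.resize(a[140:260,220:350],None,fx=6,fy=5,interpolation=cv2.INTER_CUBIC))
E
```

```text
(no output)
```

View pics/scene0.png

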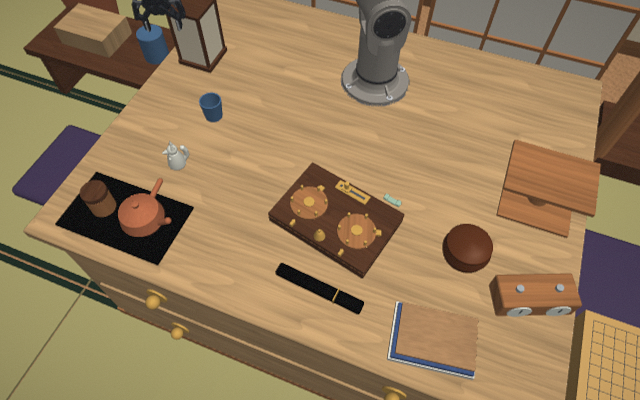

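View pics/scene0c.png

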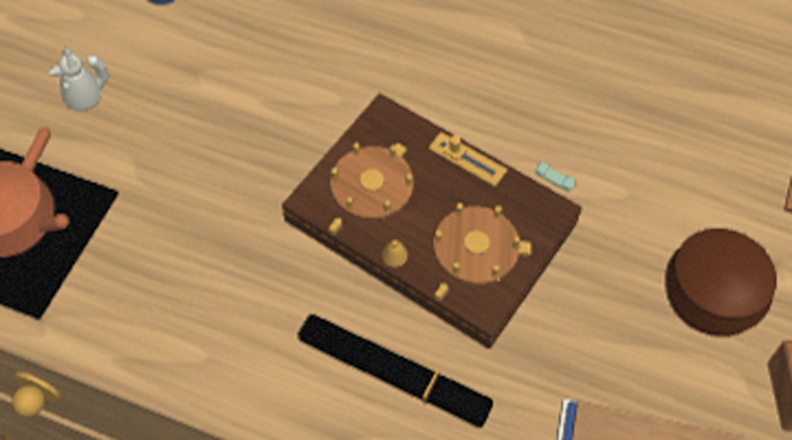

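View pics/top0c.png

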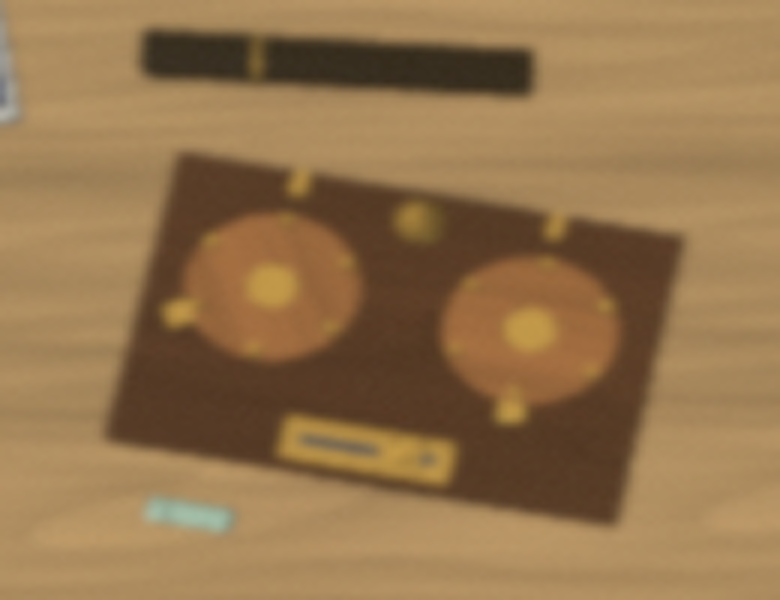

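Top crop: the left tab sits about 120° counter-clockwise of its pointer (2 clicks clockwise needed). The right tab is opposite its pointer, so 3 clicks either way. The bolt post is at the right end of its slot. Next I fit the box pose.

```bash
cat > h.py <<'E'
import numpy as np, cv2
from station import bot
from scipy.optimize import least_squares
from scipy.spatial.transform import Rotation as R
def proj(p,X):
    T=np.array(p["camera_from_world"]);f=200/np.tan(np.radians(p["vertical_fov"])/2)
    c=np.atleast_2d(X)@T[:3,:3].T+T[:3,3]
    return np.c_[p["cx"]+f*c[:,0]/c[:,2],p["cy"]+f*c[:,1]/c[:,2]]
def toW(par,B):
    B=np.atleast_2d(B);c,s=np.cos(par[2]),np.sin(par[2])
    return np.c_[par[0]+c*B[:,0]-s*B[:,1],par[1]+s*B[:,0]+c*B[:,1],B[:,2]]
def fit(obs,x0,cam=False):
    # obs: list of (pic,B,uv)
    def r(q): return np.concatenate([(proj(p,toW(q,B))-uv).ravel() for p,B,uv in obs])
    s=least_squares(r,x0,loss='soft_l1',f_scale=1.0)
    return s.x,r(s.x)
C=np.array([[.11,.16,.045],[.11,-.16,.045],[-.11,-.16,.045],[-.11,.16,.045]])
H=np.array([[.02,.08,.059],[.02,-.08,.059]])
def tool():
    o=bot.get_obs();q=o["tool_rot"];M=R.from_quat([q[1],q[2],q[3],q[0]]).as_matrix()
    return o,M,o["eef_pos"]
E
python3 - <<'E'
from h import *
t=bot.read_camera("top");s=bot.read_camera("scene")
ct=np.array([(180,152),(683,235),(617,525),(107,438)])/[6,5]+[220,140]-.5
ht=np.array([(272,286),(530,329)])/[6,5]+[220,140]-.5
cs=np.array([(285,208),(380,95),(580,208)])/2.2+[140,120]-.5
hs=np.array([(477,242),(371,180)])/2.2+[140,120]-.5
a,r=fit([(t,C,ct),(t,H,ht)],[.6,0,-.2]);print("top",a,np.round(r,1))
b,r=fit([(s,C[[1,2,3]],cs),(s,H,hs)],[.6,0,-.2]);print("scene",b,np.round(r,1))
b,r=fit([(t,C,ct),(t,H,ht),(s,C[[1,2,3]],cs),(s,H,hs)],[.6,0,-.2]);print("both",b,np.degrees(b[2]))
print(bot.get_obs()["t"])
E
```

```text
top [ 0.58853729  0.07084903 -0.2263476 ] [-0.4 -0.6  0.6 -0.3  0.2  0.3 -0.9  0.5  0.1 -0.   0.2 -0. ]
scene [ 0.59073721  0.07097085 -0.22442671] [-2.  -0.7 -0.5 -0.9  1.5 -0.4  0.1  0.9  0.4  0.8]
both [ 0.58940042  0.07081904 -0.22553556] -12.922235888703039
1.4
```

Emit:
step_arm(
  increments=[
    [-1.5,-1.8,-1,0,0,0,1],
    [-3.1,-3.56,-0.8,0,0,0,1],
    [-3.1,-3.56,-0.8,0,0,0,1],
    [-3.1,-3.56,-0.8,0,0,0,1],
    [-3.1,-3.56,-0.8,0,0,0,1],
    [-3.1,-3.56,-0.8,0,0,0,1],
    [-3.1,-3.56,-0.8,0,0,0,1],
    [-3.1,-3.56,-0.8,0,0,0,1],
    [-3.1,-3.56,-0.8,0,0,0,1],
    [-3.1,-3.56,-0.8,0,0,0,1],
    [-3.1,-3.56,-0.8,0,0,0,1],
    [-3.1,-3.56,-0.8,0,0,0,1],
    [-3.1,-3.56,0,0,0,0,1],
    [-3.1,-3.56,0,0,0,0,1],
    [-3.1,-3.56,0,0,0,0,1],
    [-2.0,-2.4,0,0,0,0,1],
    [0,0,0,0,0,-7.5,1],
    [0,0,0,0,0,-7.5,1],
    [0,0,0,0,0,-7.5,1],
    [0,0,0,0,0,0,1],
  ],
  squeeze=20,
)

```text
t: 3.4
eef_pos: [0.5771, 0.0379, 0.2993]
tool_rot: [-0.0, 0.931, -0.365, -0.0]
contact_force: [1.5, 0.4, -0.2]
gripper_width: 0.002
```

```bash
python3 - <<'E'
from h import *
w=bot.read_camera("wrist");cv2.imwrite("pics/w1.png",w["pixels"][:,:,::-1])
o,M,p=tool();print(p,np.round(M,3),o["gripper_width"],o["q"])
T=np.array(w["camera_from_world"]);print(w["vertical_fov"],-T[:3,:3].T@T[:3,3],T[2,:3])
E
```

```text
[0.5771171  0.0377495  0.29931753] [[ 0.731 -0.683  0.   ]
 [-0.683 -0.731  0.   ]
 [-0.    -0.    -1.   ]] -0.0009273575060501402 [ 0.18378203  0.27435769 -0.44237458  1.64396518  0.12243081  1.25074831
 -1.03406083]
66.26936093599305 [0.62902638 0.09523049 0.472253  ] [-0.20278659 -0.21949368 -0.95430609]
```

View pics/w1.png

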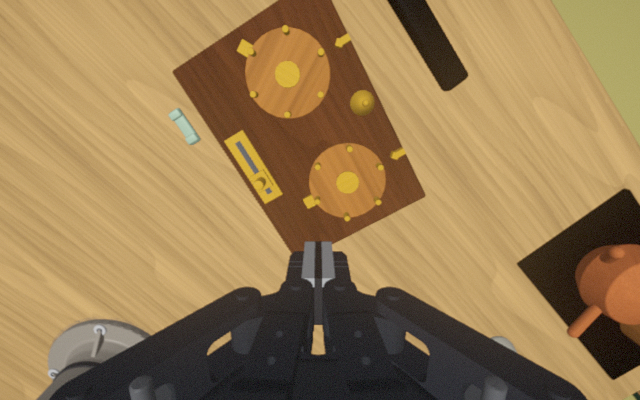

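Wrist view confirms the states. Left hub is at (287,74), its tab at (246,47) and pointer at (343,40). Right hub is at (347,182), its tab at (310,202) and pointer at (398,154). Next I refine the pose from this view.

```bash
python3 - <<'E'
from h import *
w=bot.read_camera("wrist")
cw=np.array([(425,195),(174,72)]);hw=np.array([(287,74),(347.5,182)])
Pt=np.array([[.098,.08,.057],[.098,-.08,.057]]);pw=np.array([(343,40),(398,154)])
for obs in ([(w,C[[1,3]],cw),(w,H,hw)],[(w,C[[1,3]],cw),(w,H,hw),(w,Pt,pw)]):
    a,r=fit(obs,[.589,.07,-.22]);print(a,np.round(r,1))
par=a
post=bot.pinpoint(w,"bolt_post");print([(q["point"],q["score"]) for q in post[:2]])
for y in (-.022,-.019,-.016,-.013,0.022): print(y,proj(w,toW(par,[[-.085,y,.064]])))
print(proj(w,toW(par,[[-.085,-.024,.048],[-.085,.024,.048]])))
im=w["pixels"][:,:,::-1].copy()
pts=[[.02+s*.048*np.cos(k*np.pi/3)*1,yy+.048*np.sin(k*np.pi/3),.075] for s in[1] for yy in(.08,-.08) for k in range(6)]
for u in np.vstack([proj(w,toW(par,pts)),proj(w,toW(par,C)),proj(w,toW(par,H))]):
    cv2.circle(im,tuple(int(round(v)) for v in u),2,(0,255,0),-1)
cv2.imwrite("pics/w1o.png",cv2.resize(im[:260,140:460],None,fx=2.3,fy=2.3,interpolation=cv2.INTER_CUBIC))
E
```

```text
[ 0.58679075  0.0724985  -0.229844  ] [ 2.1  0.7 -4.  -0.4  0.1  0.4  0.  -0.3]
[ 0.58706357  0.07231017 -0.2324644 ] [ 2.1  0.9 -3.6 -0.8  0.5  0.3  0.2 -0.2 -0.8  0.4  0.2 -0.2]
[([261.0, 183.1], 0.78), ([305.3, 136.2], 0.73)]
-0.022 [[260.77791943 183.97252732]]
-0.019 [[259.58744667 182.13535877]]
-0.016 [[258.39255616 180.29137262]]
-0.013 [[257.19322325 178.44053085]]
0.022 [[242.86423847 156.32766842]]
[[263.52693823 182.31453746]
 [244.74400336 153.15507019]]
```

View pics/w1o.png

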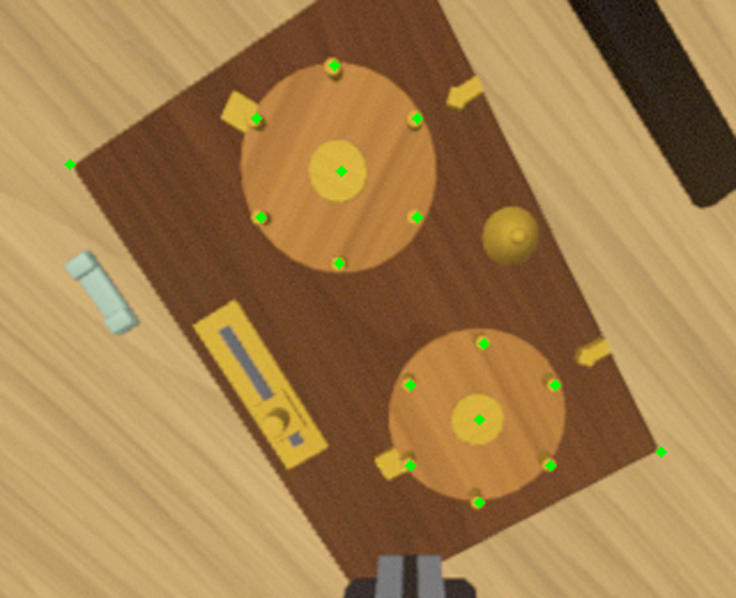

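Emit:
step_arm(
  increments=[
    [-1.59,-3.87,0,0,0,0,1],
    [-1.59,-3.87,0,0,0,0,1],
    [-1.59,-3.87,0,0,0,0,1],
    [-1.58,-3.88,0,0,0,0,1],
    [0,0,1.3,0,0,-8.56,1],
    [0,0,1.3,0,0,-8.56,1],
    [0,0,1.3,0,0,-8.56,1],
    [0,0,1.3,0,0,-8.56,1],
    [0,0,1.3,0,0,-8.56,1],
    [0,0,1.3,0,0,-8.56,1],
    [0,0,1.3,0,0,-8.56,1],
    [0,0,1.3,0,0,-8.56,1],
    [0,0,1.3,0,0,-8.56,1],
    [0,0,1.3,0,0,-8.56,1],
    [0,0,1.3,0,0,-8.56,1],
    [0,0,1.3,0,0,-8.56,1],
    [0,0,1.3,0,0,-8.56,1],
    [0,0,1.3,0,0,-8.56,1],
    [0,0,0,0,0,0,1],
    [0,0,0,0,0,0,1],
  ],
)

```text
t: 5.55
eef_pos: [0.636, 0.1945, 0.1173]
tool_rot: [-0.0, 0.785, 0.62, -0.0]
contact_force: [-0.1, -0.3, 0.4]
gripper_width: -0.003
```

```bash
cat >> h.py <<'E'
par=np.array([.58706,.07231,-.23246])
def where(side):
    o,M,p=tool();c=toW(par,[[.02,.08*side,.057]])[0]
    d=p-c;print("t",o["t"],"p",np.round(p,4),"yaw",np.degrees(np.arctan2(M[1,0],M[0,0])).round(2),"box-angle",np.degrees(np.arctan2(d[1],d[0])-par[2]).round(2),"r",np.hypot(*d[:2]).round(4),"tilt",M[2].round(3),"F",o["contact_force"].round(1),"q",o["q"].round(2))
E
python3 - <<'E'
from h import *
where(1)
w=bot.read_camera("wrist");cv2.imwrite("pics/w2.png",w["pixels"][:,:,::-1])
E
```

```text
t 5.55 p [0.636  0.1945 0.1173] yaw 76.65 box-angle 90.54 r 0.0502 tilt [-0. -0. -1.] F [-0.1 -0.3  0.4] q [ 0.18  0.7  -0.85  1.61  0.57  1.1   0.51]
```

View pics/w2.png

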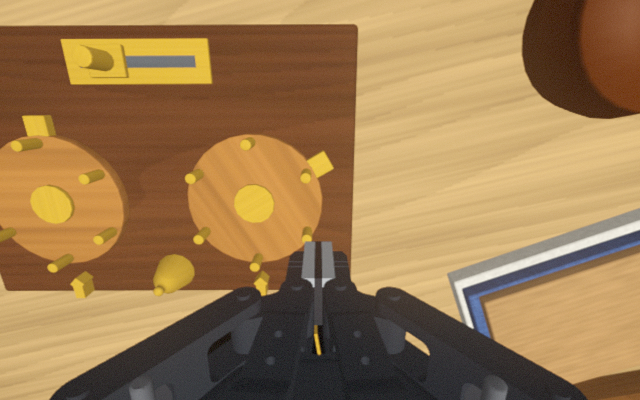

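Emit:
step_arm(
  increments=[
    [0,0,1.5,0,0,0,1],
    [0,0,1.3,0,0,0,1],
    [0,0,0.9,0,0,0,1],
    [0,0,0.8,0,0,0,1],
    [0,0,0.8,0,0,0,1],
    [0,0,0,0,0,0,1],
    [0,0,0,0,0,0,1],
  ],
)

```text
t: 6.3
eef_pos: [0.636, 0.1947, 0.0642]
tool_rot: [-0.0, 0.783, 0.622, -0.0]
contact_force: [-0.2, -0.5, -0.1]
gripper_width: -0.002
```

```bash
python3 - <<'E'
from h import *
where(1)
w=bot.read_camera("wrist");cv2.imwrite("pics/w3.png",w["pixels"][:,:,::-1])
d=np.radians(5);r=.050
print("clockwise 5deg step outward-x: dx",r*(np.cos(d)-1)*100,"dy",r*np.sin(d)*100)
E
```

```text
t 6.3 p [0.636  0.1947 0.0642] yaw 76.96 box-angle 90.68 r 0.0504 tilt [ 0. -0. -1.] F [-0.2 -0.5 -0.1] q [ 0.16  0.75 -0.82  1.65  0.62  1.02  0.48]
clockwise 5deg step outward-x: dx -0.019026509541272277 dy 0.4357787137382908
```

View pics/w3.png

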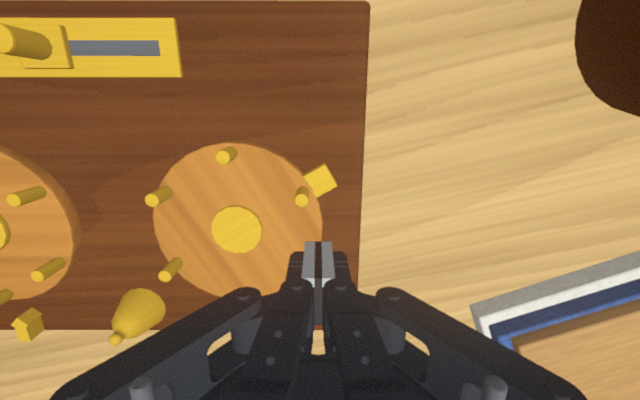

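Emit:
step_arm(
  increments=[
    [-0.02,0.44,0,0,0,5,1],
    [-0.02,0.44,0,0,0,5,1],
    [-0.02,0.44,0,0,0,5,1],
    [-0.02,0.44,0,0,0,5,1],
    [-0.02,0.44,0,0,0,5,1],
    [-0.02,0.44,0,0,0,5,1],
    [-0.02,0.44,0,0,0,5,1],
    [-0.02,0.44,0,0,0,5,1],
    [-0.02,0.44,0,0,0,5,1],
    [-0.02,0.44,0,0,0,5,1],
    [-0.02,0.44,0,0,0,5,1],
    [-0.02,0.44,0,0,0,5,1],
    [0,0,0,0,0,0,1],
    [0,0,0,0,0,0,1],
  ],
)

```text
t: 7.75
eef_pos: [0.673, 0.1605, 0.0648]
tool_rot: [-0.0, 0.989, 0.149, 0.0]
contact_force: [0.1, 0.4, -0.5]
gripper_width: -0.0
```

```bash
python3 - <<'E'
from h import *
where(1)
w=bot.read_camera("wrist");cv2.imwrite("pics/w4.png",w["pixels"][:,:,::-1])
E
```

```text
t 7.75 p [0.673  0.1605 0.0648] yaw 17.1 box-angle 30.55 r 0.0503 tilt [ 0.001 -0.    -1.   ] F [ 0.1  0.4 -0.5] q [ 0.06  0.71 -0.58  1.59  0.45  0.98 -0.36]
```

View pics/w4.png

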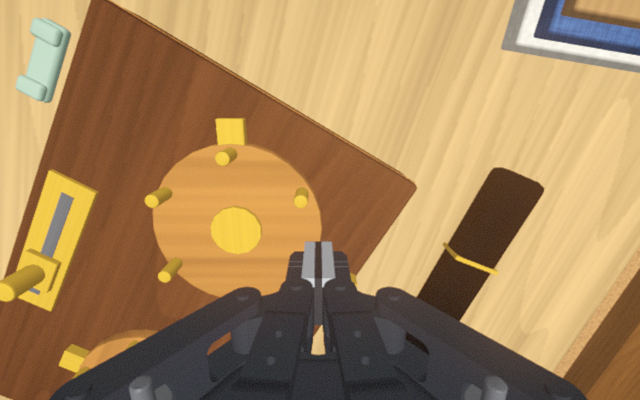

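```bash
python3 - <<'E'
from h import *
for n,(a,b,c,d) in dict(scene=(150,300,240,460),top=(130,250,220,350)).items():
    s=bot.read_camera(n);im=s["pixels"][:,:,::-1].copy()
    print(n,proj(s,tool()[2]))
    cv2.imwrite(f"pics/{n}4.png",cv2.resize(im[a:b,c:d],None,fx=3.6 if n=="scene" else 5,fy=3.6 if n=="scene" else 5,interpolation=cv2.INTER_CUBIC))
E
```

```text
scene [[356.71948399 245.12575312]]
top [[260.11550926 183.88741123]]
```

View pics/scene4.png

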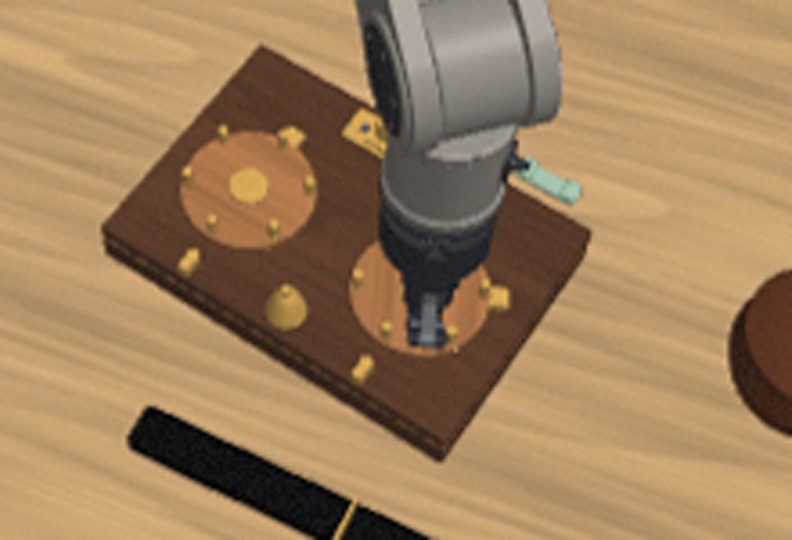

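View pics/top4.png

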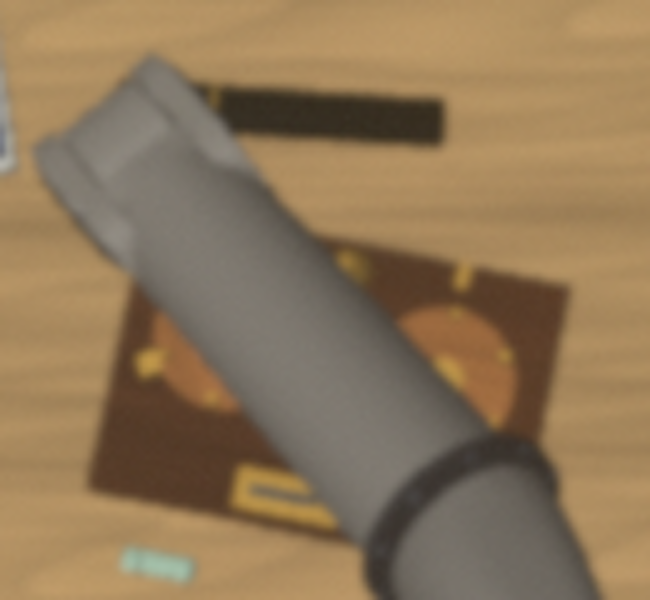

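The finger now sits in the next slot at 30°, but the tab is still at about 120° (scene crop, (500,298)). The wheel did not turn. I'll go slightly lower and push in a smaller step to see what happens.

Emit:
step_arm(
  increments=[
    [0,0,0.3,0,0,0,1],
    [-0.02,0.44,0,0,0,5,1],
    [-0.02,0.44,0,0,0,5,1],
    [-0.02,0.44,0,0,0,5,1],
    [-0.02,0.44,0,0,0,5,1],
    [0,0,0,0,0,0,1],
  ],
)

```text
t: 8.5
eef_pos: [0.6749, 0.1419, 0.061]
tool_rot: [0.0, 1.0, -0.027, -0.0]
contact_force: [0.2, -0.2, 0.4]
gripper_width: -0.001
```

```bash
python3 - <<'E'
from h import *
where(1)
w=bot.read_camera("wrist");cv2.imwrite("pics/w5.png",w["pixels"][:,:,::-1])
s=bot.read_camera("scene");im=s["pixels"][:,:,::-1]
cv2.imwrite("pics/s5.png",cv2.resize(im[190:270,320:400],None,fx=7,fy=7,interpolation=cv2.INTER_CUBIC))
E
```

```text
t 8.5 p [0.6749 0.1419 0.061 ] yaw -3.1 box-angle 9.13 r 0.0501 tilt [-0.     0.001 -1.   ] F [ 0.2 -0.2  0.4] q [ 0.04  0.7  -0.5   1.6   0.39  0.95 -0.65]
```

View pics/w5.png

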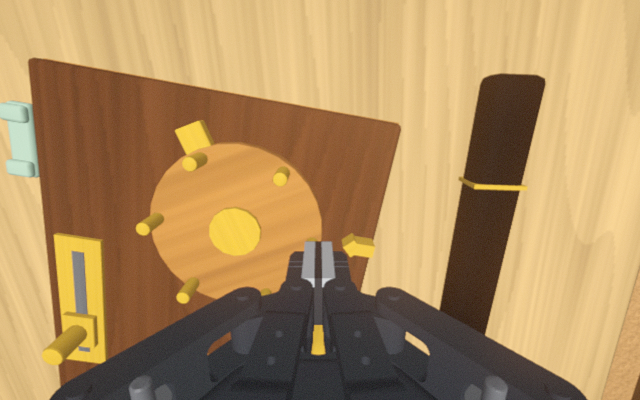

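View pics/s5.png

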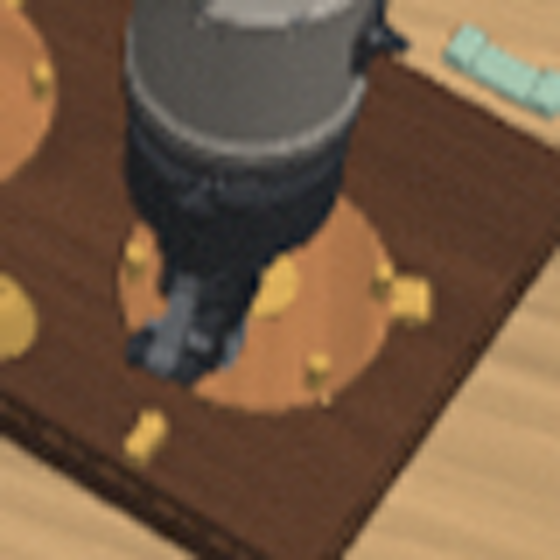

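```bash
python3 - <<'E'
from h import *
w=bot.read_camera("wrist");im=w["pixels"][:,:,::-1].copy()
o,M,p=tool()
def dot(X,c):
    for u in proj(w,X): cv2.circle(im,tuple(int(round(v*1)) for v in u),2,c,-1)
pts=[[.02+.048*np.cos(k*np.pi/3),.08+.048*np.sin(k*np.pi/3),z] for z in(.075,.057) for k in range(6)]
dot(toW(par,pts),(0,255,0))
dot(p[None],(0,0,255))
dot(np.array([p+M@[a,b,0] for a in(-.0145,.0145) for b in(-.011,.011)]),(255,0,255))
print(proj(w,p),proj(w,toW(par,pts[:1])))
cv2.imwrite("pics/w5o.png",cv2.resize(im[130:330,130:400],None,fx=2.9,fy=2.9,interpolation=cv2.INTER_CUBIC))
E
```

```text
[[317.81750374 234.84066772]] [[313.22492432 258.50943143]]
```

View pics/w5o.png

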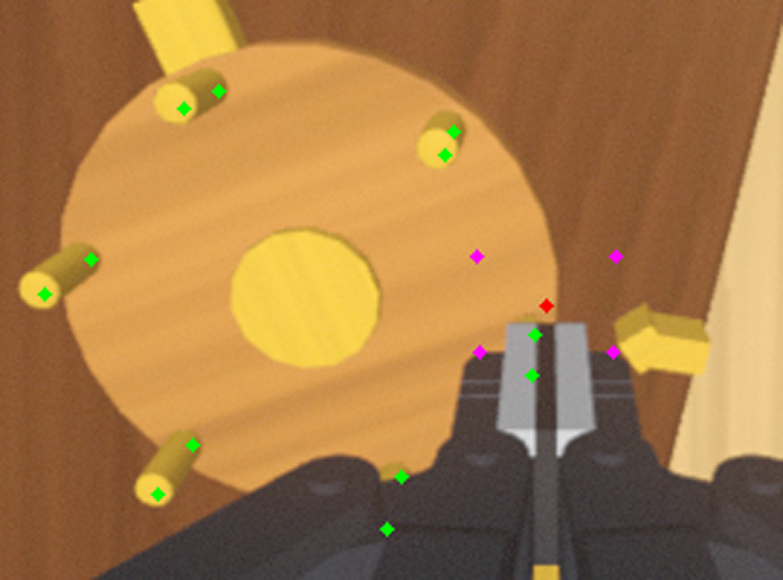

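```bash
python3 - <<'E'
from h import *
s=bot.read_camera("scene");im=s["pixels"][:,:,::-1].copy()
o,M,p=tool()
big=cv2.resize(im[190:270,310:410],None,fx=7,fy=7,interpolation=cv2.INTER_CUBIC)
def dot(X,c):
    for u in proj(s,X): cv2.circle(big,tuple(int(round(v)) for v in ((u-[310,190]+.5)*7)),3,c,-1)
for h,c in((0,(0,0,255)),(-.015,(0,255,0)),(-.03,(255,0,255))):
    dot(np.array([p+M@[a,b,h] for a in(-.01,.01) for b in(-.011,.011)]),c)
dot(toW(par,[[.02+.048,.08,.075],[.02+.048,.08,.057]]),(255,255,0))
cv2.imwrite("pics/s5o.png",big)
E
```

```text
(no output)
```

View pics/s5o.png

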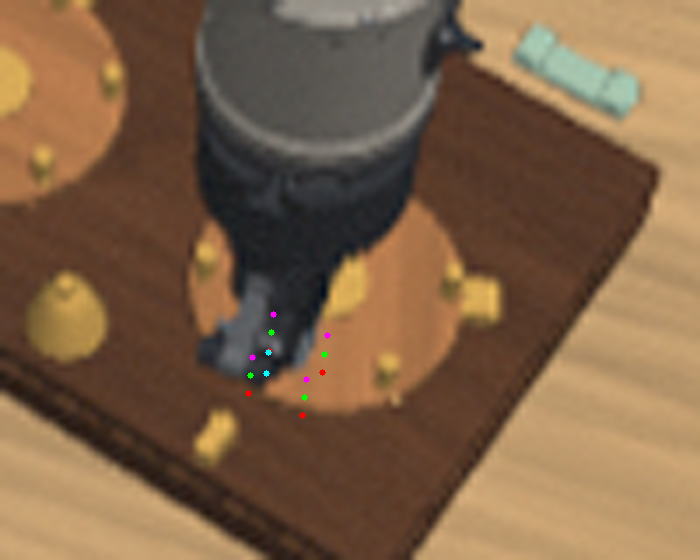

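Scene overlay: the TCP projects at about (275,380), but the visible fingertips end well above that, 20–30 mm higher. So the fingertips really passed over the pegs. I'll back up to the 30° slot and feel downward.

Emit:
step_arm(
  increments=[
    [-0.02,-0.44,0,0,0,-5,1],
    [-0.02,-0.44,0,0,0,-5,1],
    [-0.02,-0.44,0,0,0,-5,1],
    [-0.02,-0.44,0,0,0,-5,1],
    [0,0,0.3,0,0,0,1],
    [0,0,0.3,0,0,0,1],
    [0,0,0,0,0,0,1],
    [0,0,0,0,0,0,1],
  ],
)

```text
t: 9.5
eef_pos: [0.6727, 0.1597, 0.055]
tool_rot: [0.0, 0.989, 0.147, -0.0]
contact_force: [0.5, 0.2, 0.9]
gripper_width: -0.003
```

```bash
python3 - <<'E'
from h import *
where(1)
s=bot.read_camera("scene");im=s["pixels"][:,:,::-1].copy()
cv2.imwrite("pics/s6.png",cv2.resize(im[180:270,310:410],None,fx=7,fy=7,interpolation=cv2.INTER_CUBIC))
E
```

```text
t 9.5 p [0.6727 0.1597 0.055 ] yaw 16.9 box-angle 29.79 r 0.0498 tilt [-0.  0. -1.] F [0.5 0.2 0.9] q [ 0.06  0.72 -0.58  1.59  0.45  0.96 -0.37]
```

View pics/s6.png

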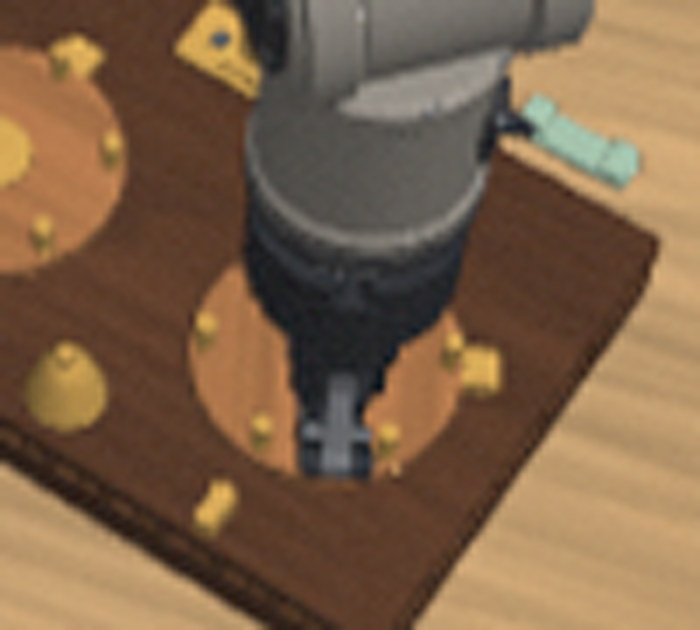

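TCP reads 0.055, below the disc top, with no contact, which confirms the tip offset. I'll keep feeling down.

Emit:
step_arm(
  increments=[
    [0,0,0.2,0,0,0,1],
    [0,0,0.2,0,0,0,1],
    [0,0,0.2,0,0,0,1],
    [0,0,0,0,0,0,1],
  ],
)

```text
t: 9.95
eef_pos: [0.6725, 0.16, 0.0488]
tool_rot: [0.0, 0.989, 0.147, -0.0]
contact_force: [0.5, -0.3, -0.5]
gripper_width: -0.003
```

Emit:
step_arm(
  increments=[
    [0,0,0.2,0,0,0,1],
    [0,0,0.1,0,0,0,1],
    [0,0,0,0,0,0,1],
  ],
)

```text
t: 10.25
eef_pos: [0.6727, 0.16, 0.0461]
tool_rot: [0.0, 0.989, 0.147, -0.0]
contact_force: [-0.4, -0.8, -0.0]
gripper_width: 0.001
```

```bash
python3 - <<'E'
from h import *
where(1)
w=bot.read_camera("wrist");cv2.imwrite("pics/w6.png",w["pixels"][:,:,::-1])
E
```

```text
t 10.25 p [0.6727 0.16   0.0461] yaw 16.96 box-angle 30.17 r 0.0499 tilt [-0.  0. -1.] F [-0.4 -0.8 -0. ] q [ 0.06  0.73 -0.57  1.6   0.46  0.95 -0.37]
```

View pics/w6.png

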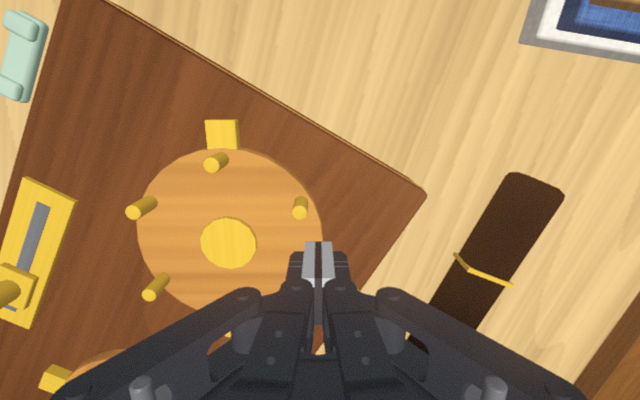

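Emit:
step_arm(
  increments=[
    [0,0,0.2,0,0,0,1],
    [0,0,0.2,0,0,0,1],
    [0,0,0,0,0,0,1],
  ],
)

```text
t: 10.6
eef_pos: [0.6725, 0.16, 0.0419]
tool_rot: [0.0, 0.989, 0.148, -0.0]
contact_force: [-0.4, -0.0, -0.5]
gripper_width: -0.003
```

Emit:
step_arm(
  increments=[
    [0,0,0.2,0,0,0,1],
    [0,0,0.1,0,0,0,1],
    [0,0,0,0,0,0,1],
  ],
)

```text
t: 10.9
eef_pos: [0.6726, 0.1601, 0.0391]
tool_rot: [0.0, 0.989, 0.148, -0.0]
contact_force: [0.4, -0.3, 0.2]
gripper_width: -0.001
```

Emit:
step_arm(
  increments=[
    [0,0,0.1,0,0,0,1],
    [0,0,0.1,0,0,0,1],
    [0,0,0,0,0,0,1],
  ],
)

```text
t: 11.2
eef_pos: [0.6727, 0.16, 0.0371]
tool_rot: [0.0, 0.989, 0.148, -0.0]
contact_force: [0.8, 0.3, -0.7]
gripper_width: -0.001
```

```bash
python3 - <<'E'
from h import *
where(1)
w=bot.read_camera("wrist");im=w["pixels"][:,:,::-1].copy()
o,M,p=tool()
# estimate: project tips candidates at height h above TCP
for h in (0,.01,.015,.02,.025,.03): print(h,[proj(w,p+M@[0,b,-h]).round(0).tolist() for b in(-.011,-.006,0)])
cv2.imwrite("pics/w7.png",cv2.resize(im[180:330,230:400],None,fx=4,fy=4,interpolation=cv2.INTER_CUBIC))
s=bot.read_camera("scene");im=s["pixels"][:,:,::-1].copy()
cv2.imwrite("pics/s7.png",cv2.resize(im[180:270,310:410],None,fx=7,fy=7,interpolation=cv2.INTER_CUBIC))
E
```

```text
t 11.2 p [0.6727 0.16   0.0371] yaw 16.97 box-angle 30.22 r 0.0499 tilt [-0.  0. -1.] F [ 0.8  0.3 -0.7] q [ 0.05  0.74 -0.57  1.6   0.47  0.94 -0.38]
0 [[[317.0, 218.0]], [[317.0, 226.0]], [[317.0, 235.0]]]
0.01 [[[317.0, 225.0]], [[317.0, 233.0]], [[317.0, 242.0]]]
0.015 [[[317.0, 228.0]], [[317.0, 236.0]], [[317.0, 246.0]]]
0.02 [[[317.0, 232.0]], [[317.0, 240.0]], [[317.0, 250.0]]]
0.025 [[[317.0, 235.0]], [[317.0, 244.0]], [[317.0, 254.0]]]
0.03 [[[317.0, 240.0]], [[317.0, 248.0]], [[317.0, 259.0]]]
```

View pics/w7.png

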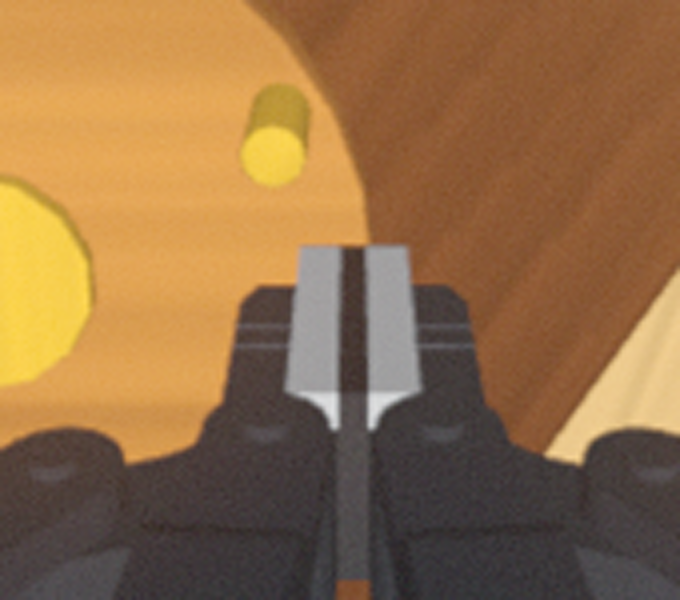

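View pics/s7.png

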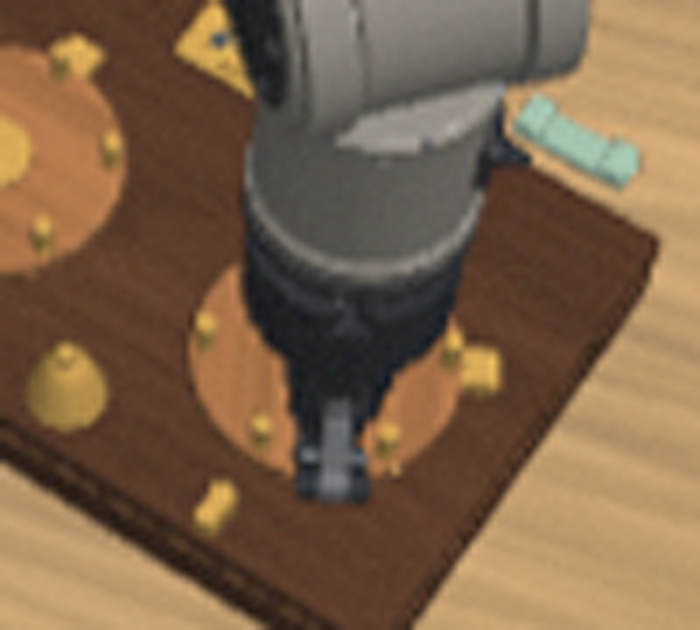

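```bash
python3 - <<'E'
from h import *
w=bot.read_camera("wrist");s=bot.read_camera("scene");o,M,p=tool()
for hw in(.011,.006):
  for a in(.017,.011):
    f=lambda d:np.concatenate([(proj(w,p+M@(d+[0,-hw,0]))-[318.75,241.25]).ravel(),(proj(s,p+M@(d+[a,0,0]))-[357.9,250.5]).ravel()])
    r=least_squares(f,[0,0,0],x_scale=.01);print(hw,a,"tip in tool mm",(r.x*1000).round(1),r.fun.round(1),"world z",(p+M@r.x)[2].round(4))
    print("r from axle",np.hypot(*((p+M@r.x)-toW(par,[[.02,.08,0]])[0])[:2]))
E
```

```text
0.011 0.017 tip in tool mm [  0.9  -2.  -36.2] [ 0.1 -0.2 -0.7 -0.9] world z 0.0736
r from axle 0.05090831739209079
0.011 0.011 tip in tool mm [  1.    0.4 -31. ] [ 0.3 -0.4 -1.6 -2.1] world z 0.0684
r from axle 0.05099191550276999
0.006 0.017 tip in tool mm [  0.8  -4.3 -30.7] [-0.   0.   0.1  0.1] world z 0.0681
r from axle 0.050992287884609154
0.006 0.011 tip in tool mm [  0.9  -2.  -25.6] [ 0.2 -0.2 -0.8 -1.1] world z 0.063
r from axle 0.050972978939033686
```

Triangulated from wrist and scene, the fingertip is about 25–36 mm behind the reported TCP, with no sideways offset. The true tip is therefore near z 0.065–0.07. I'll keep feeling downward.

Emit:
step_arm(
  increments=[
    [0,0,0.1,0,0,0,1],
    [0,0,0.1,0,0,0,1],
    [0,0,0,0,0,0,1],
  ],
)

```text
t: 11.7
eef_pos: [0.6726, 0.16, 0.0351]
tool_rot: [0.0, 0.989, 0.147, -0.0]
contact_force: [1.0, 0.7, 0.6]
gripper_width: 0.001
```

Emit:
step_arm(
  increments=[
    [0,0,0.1,0,0,0,1],
    [0,0,0.1,0,0,0,1],
    [0,0,0,0,0,0,1],
  ],
)

```text
t: 12.0
eef_pos: [0.6727, 0.16, 0.0331]
tool_rot: [0.0, 0.989, 0.148, -0.0]
contact_force: [-0.1, -0.2, 0.6]
gripper_width: 0.002
```

Emit:
step_arm(
  increments=[
    [0,0,0.1,0,0,0,1],
    [0,0,0,0,0,0,1],
  ],
)

```text
t: 12.2
eef_pos: [0.6727, 0.16, 0.0322]
tool_rot: [0.0, 0.989, 0.148, -0.0]
contact_force: [-0.5, 0.2, 0.1]
gripper_width: 0.004
```

Emit:
step_arm(
  increments=[
    [0,0,0.1,0,0,0,1],
    [0,0,0,0,0,0,1],
  ],
)

```text
t: 12.4
eef_pos: [0.6727, 0.1601, 0.0312]
tool_rot: [0.0, 0.989, 0.148, -0.0]
contact_force: [0.3, 0.3, -0.6]
gripper_width: 0.003
```

Emit:
step_arm(
  increments=[
    [-0.02,0.44,0,0,0,5,1],
    [-0.02,0.44,0,0,0,5,1],
    [-0.02,0.44,0,0,0,5,1],
    [-0.02,0.44,0,0,0,5,1],
    [0,0,0,0,0,0,1],
  ],
)

```text
t: 12.9
eef_pos: [0.6748, 0.1427, 0.0314]
tool_rot: [-0.0, 1.0, -0.027, 0.0]
contact_force: [1.0, 1.2, 0.8]
gripper_width: -0.001
```

```bash
python3 - <<'E'
from h import *
where(1)
w=bot.read_camera("wrist");cv2.imwrite("pics/w8.png",w["pixels"][:,:,::-1])
E
```

```text
t 12.9 p [0.6748 0.1427 0.0314] yaw -3.09 box-angle 10.03 r 0.05 tilt [ 0. -0. -1.] F [1.  1.2 0.8] q [ 0.03  0.73 -0.48  1.61  0.41  0.9  -0.66]
```

View pics/w8.png

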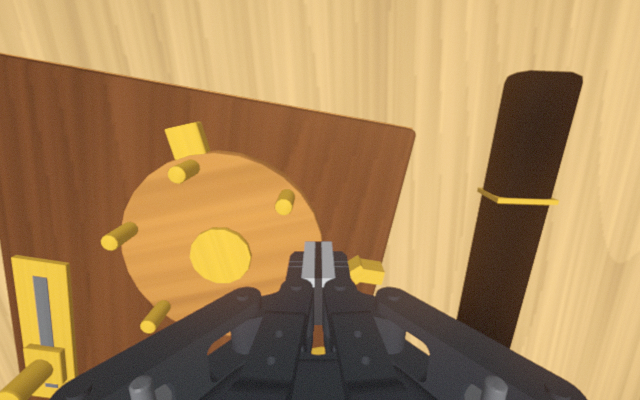

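```bash
cat >> h.py <<'E'
def ang(p,uv,side,z=.075):
    T=np.array(p["camera_from_world"]);f=200/np.tan(np.radians(p["vertical_fov"])/2)
    d=T[:3,:3].T@np.array([(uv[0]-p["cx"])/f,(uv[1]-p["cy"])/f,1]);o=-T[:3,:3].T@T[:3,3]
    X=o+d*(z-o[2])/d[2];c=toW(par,[[.02,.08*side,0]])[0];v=(X-c)[:2]
    return round(float(np.degrees(np.arctan2(v[1],v[0])-par[2])),1),round(float(np.hypot(*v)),4)
E
python3 - <<'E'
from h import *
w=bot.read_camera("wrist")
for uv in [(180,174),(283,208),(107,242),(149,325)]: print(ang(w,uv,1))
E
```

```text
(111.5, 0.0492)
(54.0, 0.0475)
(171.7, 0.0503)
(-129.6, 0.0468)
```

The wheel has started to turn: the tab peg moved from 120° to about 112°. I'll finish this click but stop the finger at about -20° to stay clear of the bell; the spring should do the rest.

Emit:
step_arm(
  increments=[
    [-0.02,0.44,0,0,0,5,1],
    [-0.02,0.44,0,0,0,5,1],
    [-0.02,0.44,0,0,0,5,1],
    [-0.02,0.44,0,0,0,5,1],
    [-0.02,0.44,0,0,0,5,1],
    [-0.02,0.44,0,0,0,5,1],
    [0,0,0,0,0,0,1],
    [0,0,0,0,0,0,1],
  ],
)

```text
t: 13.8
eef_pos: [0.6667, 0.1179, 0.0314]
tool_rot: [0.0, 0.959, -0.283, 0.0]
contact_force: [-0.4, 0.7, 0.2]
gripper_width: 0.001
```

```bash
python3 - <<'E'
from h import *
where(1)
w=bot.read_camera("wrist");cv2.imwrite("pics/w9.png",w["pixels"][:,:,::-1])
E
```

```text
t 13.8 p [0.6667 0.1179 0.0314] yaw -32.84 box-angle -20.15 r 0.0501 tilt [ 0.  0. -1.] F [-0.4  0.7  0.2] q [-0.02  0.69 -0.36  1.65  0.3   0.86 -1.08]
```

View pics/w9.png

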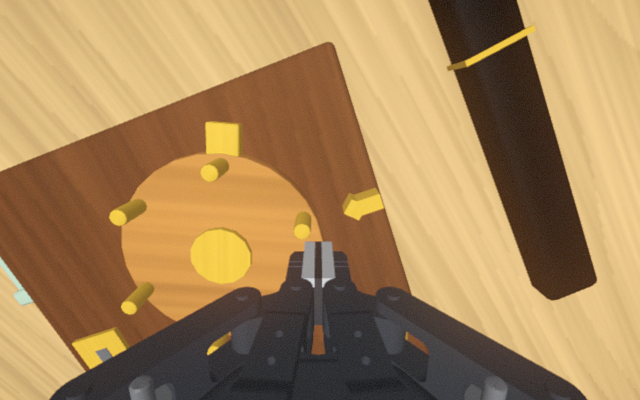

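```bash
python3 - <<'E'
from h import *
w=bot.read_camera("wrist")
for uv in [(209,173),(302,231),(119,217),(131,305)]: print(ang(w,uv,1))
E
```

```text
(67.6, 0.0483)
(7.2, 0.0471)
(125.6, 0.0491)
(183.6, 0.0472)
```

Emit:
step_arm(
  increments=[
    [0,0,-1,0,0,0,1],
    [0,0,-1.5,0,0,0,1],
    [0,0,-1.5,0,0,0,1],
    [0,0,0,0,0,0,1],
  ],
)

```text
t: 14.3
eef_pos: [0.6691, 0.1185, 0.0752]
tool_rot: [-0.001, 0.959, -0.284, 0.003]
contact_force: [1.1, 0.7, 1.1]
gripper_width: 0.003
```

```bash
python3 - <<'E'
from h import *
where(1)
w=bot.read_camera("wrist");im=w["pixels"][:,:,::-1].copy()
for th in range(0,360,60):
    u=proj(w,toW(par,[[.02+.048*np.cos(np.radians(th)),.08+.048*np.sin(np.radians(th)),.075]]))[0]
    cv2.circle(im,tuple(int(round(v)) for v in u),1,(0,255,0),-1)
cv2.imwrite("pics/w10.png",im)
E
```

```text
t 14.3 p [0.6691 0.1185 0.0752] yaw -33.04 box-angle -18.14 r 0.0518 tilt [ 0.004 -0.004 -1.   ] F [1.1 0.7 1.1] q [-0.01  0.64 -0.38  1.63  0.28  0.92 -1.06]
```

View pics/w10.png

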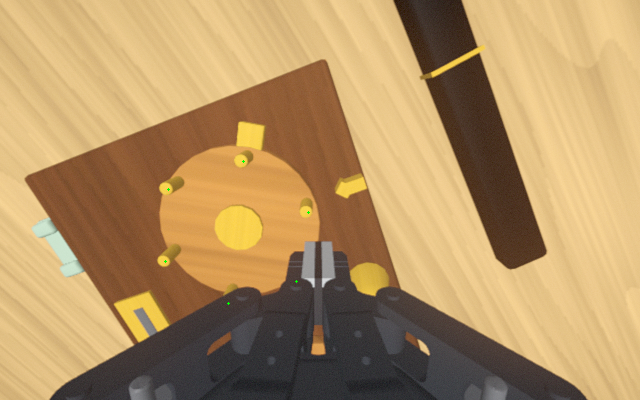

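Left wheel is now one click on: the pegs align with the 60° grid and the tab is at 60°. Now back around at height to the 90° slot.

Emit:
step_arm(
  increments=[
    [-0.054,-0.736,0,0,0,-8.46,1],
    [-0.054,-0.736,0,0,0,-8.46,1],
    [-0.054,-0.736,0,0,0,-8.46,1],
    [-0.054,-0.736,0,0,0,-8.46,1],
    [-0.054,-0.736,0,0,0,-8.46,1],
    [-0.054,-0.736,0,0,0,-8.46,1],
    [-0.054,-0.736,0,0,0,-8.46,1],
    [-0.054,-0.736,0,0,0,-8.46,1],
    [-0.054,-0.736,0,0,0,-8.46,1],
    [-0.054,-0.736,0,0,0,-8.46,1],
    [-0.054,-0.736,0,0,0,-8.46,1],
    [-0.054,-0.736,0,0,0,-8.46,1],
    [-0.054,-0.736,0,0,0,-8.46,1],
    [0,0,0,0,0,0,1],
    [0,0,0,0,0,0,1],
    [0,0,0,0,0,0,1],
  ],
)

```text
t: 15.95
eef_pos: [0.6366, 0.1934, 0.0712]
tool_rot: [0.0, 0.784, 0.621, -0.0]
contact_force: [-0.9, -1.2, -0.2]
gripper_width: 0.001
```

```bash
python3 - <<'E'
from h import *
where(1)
E
```

```text
t 15.95 p [0.6366 0.1934 0.0712] yaw 76.75 box-angle 89.69 r 0.0493 tilt [-0.  0. -1.] F [-0.9 -1.2 -0.2] q [ 0.16  0.74 -0.82  1.64  0.61  1.03  0.49]
```

Descend 4 cm into the slot, then push one click (60°).

Emit:
step_arm(
  increments=[
    [0,0,1,0,0,0,1],
    [0,0,1,0,0,0,1],
    [0,0,0.8,0,0,0,1],
    [0,0,0.6,0,0,0,1],
    [0,0,0.6,0,0,0,1],
    [0,0,0,0,0,0,1],
    [0,0,0,0,0,0,1],
  ],
)

```text
t: 16.65
eef_pos: [0.6362, 0.194, 0.0313]
tool_rot: [-0.0, 0.783, 0.622, 0.0]
contact_force: [-0.8, 0.6, 0.2]
gripper_width: 0.001
```

Emit:
step_arm(
  increments=[
    [-0.02,0.44,0,0,0,5,1],
    [-0.02,0.44,0,0,0,5,1],
    [-0.02,0.44,0,0,0,5,1],
    [-0.02,0.44,0,0,0,5,1],
    [-0.02,0.44,0,0,0,5,1],
    [-0.02,0.44,0,0,0,5,1],
    [-0.02,0.44,0,0,0,5,1],
    [-0.02,0.44,0,0,0,5,1],
    [-0.02,0.44,0,0,0,5,1],
    [-0.02,0.44,0,0,0,5,1],
    [-0.02,0.44,0,0,0,5,1],
    [-0.02,0.44,0,0,0,5,1],
    [0,0,0,0,0,0,1],
    [0,0,0,0,0,0,1],
  ],
)

```text
t: 18.05
eef_pos: [0.6731, 0.1596, 0.0317]
tool_rot: [-0.0, 0.989, 0.148, 0.0]
contact_force: [1.0, 0.6, -0.4]
gripper_width: -0.002
```

```bash
python3 - <<'E'
from h import *
where(1)
w=bot.read_camera("wrist");cv2.imwrite("pics/w11.png",w["pixels"][:,:,::-1])
E
```

```text
t 18.05 p [0.6731 0.1596 0.0317] yaw 17.08 box-angle 29.58 r 0.0502 tilt [ 0.001  0.    -1.   ] F [ 1.   0.6 -0.4] q [ 0.05  0.75 -0.55  1.6   0.46  0.92 -0.37]
```

View pics/w11.png

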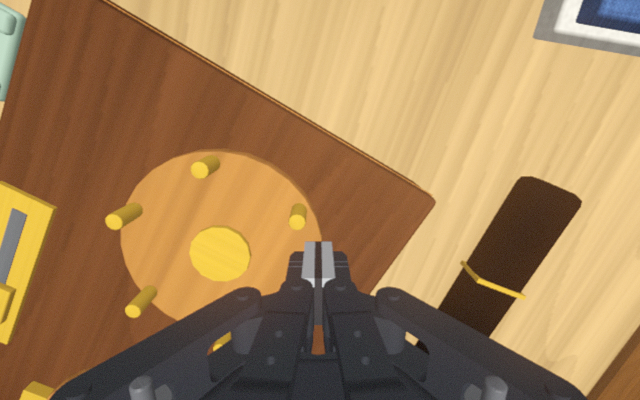

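Emit:
step_arm(
  increments=[
    [0,0,-1,0,0,0,1],
    [0,0,-1.5,0,0,0,1],
    [0,0,-1.5,0,0,0,1],
    [0,0,0,0,0,0,1],
    [0,0,0,0,0,0,1],
    [-3.02,2.28,0,0,0,0,1],
    [-3.02,2.28,0,0,0,0,1],
    [-3.02,2.28,0,0,0,0,1],
    [-3.02,2.28,0,0,0,0,1],
    [-3.02,2.28,0,0,0,0,1],
    [-3.02,2.28,0,0,0,0,1],
    [0,0,0,0,0,0,1],
    [0,0,0,0,0,0,1],
    [0,0,0,0,0,0,1],
  ],
)

```text
t: 19.5
eef_pos: [0.5401, -0.0232, 0.0714]
tool_rot: [-0.0, 0.989, 0.148, 0.0]
contact_force: [0.5, 0.7, -0.3]
gripper_width: 0.0
```

```bash
python3 - <<'E'
from h import *
where(-1)
w=bot.read_camera("wrist");im=w["pixels"][:,:,::-1].copy()
for sd in(1,-1):
  for th in range(0,360,60):
    u=proj(w,toW(par,[[.02+.048*np.cos(np.radians(th)),.08*sd+.048*np.sin(np.radians(th)),.075]]))[0]
    cv2.circle(im,tuple(int(round(v)) for v in u),1,(0,255,0),-1)
cv2.imwrite("pics/w12.png",im)
s=bot.read_camera("scene");im=s["pixels"][:,:,::-1].copy()
cv2.imwrite("pics/s12.png",cv2.resize(im[160:290,240:430],None,fx=4,fy=4,interpolation=cv2.INTER_CUBIC))
E
```

```text
t 19.5 p [ 0.5401 -0.0232  0.0714] yaw 17.01 box-angle -151.43 r 0.0497 tilt [ 0.001 -0.001 -1.   ] F [ 0.5  0.7 -0.3] q [ 0.41  0.5  -0.61  1.96  0.39  0.81 -0.12]
```

View pics/w12.png

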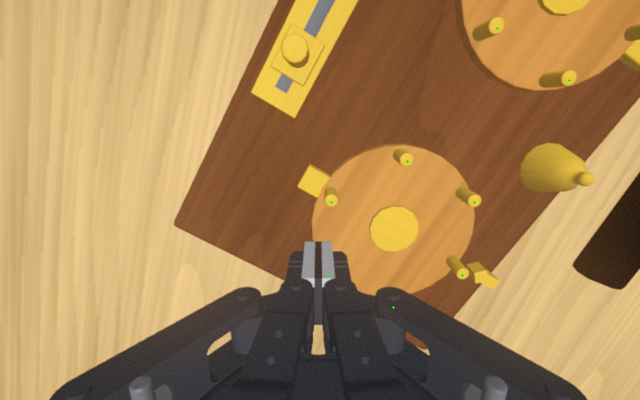

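View pics/s12.png

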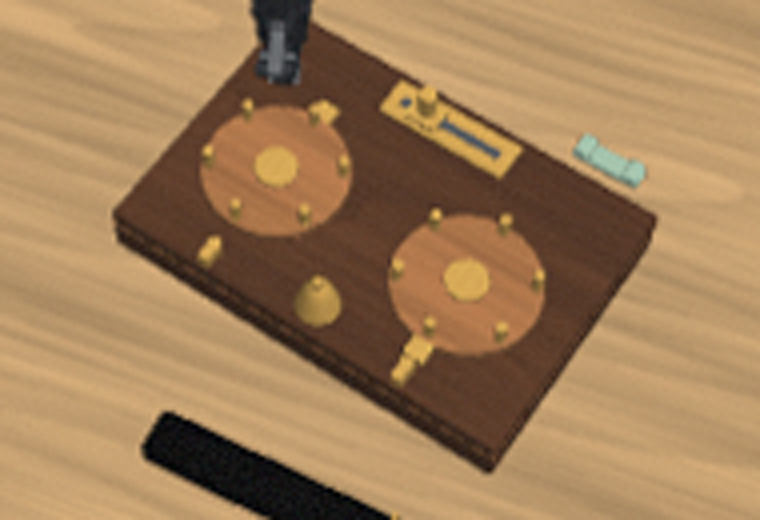

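Left wheel: the tab meets its pointer (scene crop, (412,360)). Right tab is still at 180°. Descend into the right wheel's -150° slot and push counter-clockwise on the outer side.

Emit:
step_arm(
  increments=[
    [0,0.12,1,0,0,0,1],
    [0,0,1,0,0,0,1],
    [0,0,0.8,0,0,0,1],
    [0,0,0.6,0,0,0,1],
    [0,0,0.6,0,0,0,1],
    [0,0,0,0,0,0,1],
    [0,0,0,0,0,0,1],
  ],
)

```text
t: 20.3
eef_pos: [0.5399, -0.0254, 0.0313]
tool_rot: [-0.0, 0.989, 0.147, -0.0]
contact_force: [1.0, -0.0, 0.8]
gripper_width: 0.003
```

Emit:
step_arm(
  increments=[
    [0.02,0.44,0,0,0,-5,1],
    [0.02,0.44,0,0,0,-5,1],
    [0.02,0.44,0,0,0,-5,1],
    [0.02,0.44,0,0,0,-5,1],
    [0.02,0.44,0,0,0,-5,1],
    [0.02,0.44,0,0,0,-5,1],
    [0.02,0.44,0,0,0,-5,1],
    [0.02,0.44,0,0,0,-5,1],
    [0.02,0.44,0,0,0,-5,1],
    [0.02,0.44,0,0,0,-5,1],
    [0.02,0.44,0,0,0,-5,1],
    [0.02,0.44,0,0,0,-5,1],
    [0,0,0,0,0,0,1],
    [0,0,0,0,0,0,1],
  ],
)

```text
t: 21.7
eef_pos: [0.5768, -0.06, 0.0315]
tool_rot: [0.0, 0.784, 0.621, 0.0]
contact_force: [0.1, -0.4, 0.1]
gripper_width: -0.002
```

```bash
python3 - <<'E'
from h import *
where(-1)
w=bot.read_camera("wrist");cv2.imwrite("pics/w13.png",w["pixels"][:,:,::-1])
E
```

```text
t 21.7 p [ 0.5768 -0.06    0.0315] yaw 76.79 box-angle -89.41 r 0.0511 tilt [ 0.  0. -1.] F [ 0.1 -0.4  0.1] q [ 0.59  0.68 -0.8   1.88  0.64  0.86  0.81]
```

View pics/w13.png

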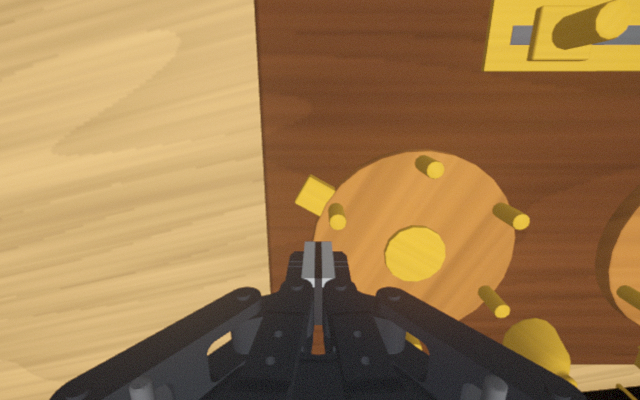

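The right tab went from 180° to -120°, one click. Second click now.

Emit:
step_arm(
  increments=[
    [0.02,0.43,0,0,0,-5,1],
    [0.02,0.43,0,0,0,-5,1],
    [0.02,0.43,0,0,0,-5,1],
    [0.02,0.43,0,0,0,-5,1],
    [0.02,0.43,0,0,0,-5,1],
    [0.02,0.43,0,0,0,-5,1],
    [0.02,0.43,0,0,0,-5,1],
    [0.02,0.43,0,0,0,-5,1],
    [0.02,0.43,0,0,0,-5,1],
    [0.02,0.43,0,0,0,-5,1],
    [0.02,0.43,0,0,0,-5,1],
    [0.02,0.43,0,0,0,-5,1],
    [0,0,0,0,0,0,1],
    [0,0,0,0,0,0,1],
  ],
)

```text
t: 23.15
eef_pos: [0.6237, -0.0454, 0.0313]
tool_rot: [-0.0, 0.368, 0.93, -0.0]
contact_force: [0.2, 0.2, -0.0]
gripper_width: -0.002
```

```bash
python3 - <<'E'
from h import *
where(-1)
w=bot.read_camera("wrist");cv2.imwrite("pics/w14.png",w["pixels"][:,:,::-1])
E
```

```text
t 23.15 p [ 0.6237 -0.0454  0.0313] yaw 136.78 box-angle -31.37 r 0.0501 tilt [ 0. -0. -1.] F [ 0.2  0.2 -0. ] q [ 0.65  0.83 -1.    1.76  0.81  1.03  1.73]
```

View pics/w14.png

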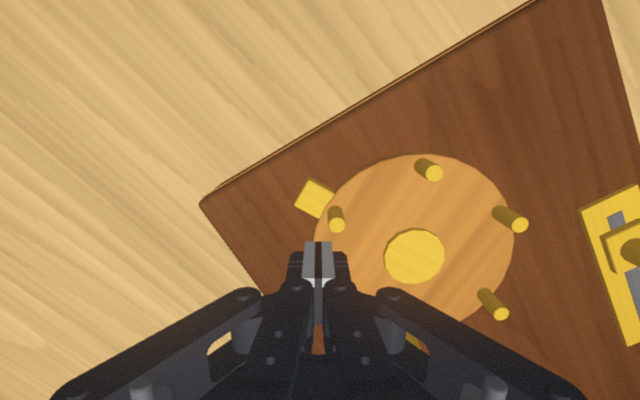

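The tab is now at -60°. Lift, back to the -90° slot, and do the last click on the outer side.

Emit:
step_arm(
  increments=[
    [0,0,-1,0,0,0,1],
    [0,0,-1.5,0,0,0,1],
    [0,0,-1.5,0,0,0,1],
    [0,0,0,0,0,0,1],
    [0,0,0,0,0,0,1],
    [0.056,-0.745,0,0,0,8.57,1],
    [0.056,-0.745,0,0,0,8.57,1],
    [0.056,-0.745,0,0,0,8.57,1],
    [0.056,-0.745,0,0,0,8.57,1],
    [0.056,-0.745,0,0,0,8.57,1],
    [0.056,-0.745,0,0,0,8.57,1],
    [0.056,-0.745,0,0,0,8.57,1],
    [0,0,0,0,0,0,1],
    [0,0,0,0,0,0,1],
    [0,0,0,0,0,0,1],
  ],
)

```text
t: 24.7
eef_pos: [0.5764, -0.06, 0.0711]
tool_rot: [-0.0, 0.782, 0.623, 0.0]
contact_force: [0.7, 1.1, -0.3]
gripper_width: -0.002
```

```bash
python3 - <<'E'
from h import *
where(-1)
w=bot.read_camera("wrist");cv2.imwrite("pics/w15.png",w["pixels"][:,:,::-1])
E
```

```text
t 24.7 p [ 0.5764 -0.06    0.0711] yaw 77.11 box-angle -89.85 r 0.0512 tilt [ 0. -0. -1.] F [ 0.7  1.1 -0.3] q [ 0.63  0.63 -0.85  1.86  0.58  0.93  0.85]
```

View pics/w15.png

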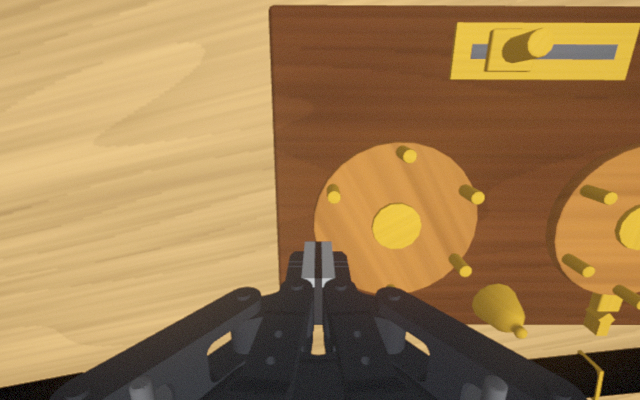

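Emit:
step_arm(
  increments=[
    [0,0,1,0,0,0,1],
    [0,0,1,0,0,0,1],
    [0,0,0.8,0,0,0,1],
    [0,0,0.6,0,0,0,1],
    [0,0,0.6,0,0,0,1],
    [0,0,0,0,0,0,1],
    [0,0,0,0,0,0,1],
  ],
)

```text
t: 25.45
eef_pos: [0.5762, -0.0599, 0.0313]
tool_rot: [-0.0, 0.783, 0.622, 0.0]
contact_force: [0.3, 0.7, 0.3]
gripper_width: 0.0
```

Emit:
step_arm(
  increments=[
    [0.02,0.43,0,0,0,-5,1],
    [0.02,0.43,0,0,0,-5,1],
    [0.02,0.43,0,0,0,-5,1],
    [0.02,0.43,0,0,0,-5,1],
    [0.02,0.43,0,0,0,-5,1],
    [0.02,0.43,0,0,0,-5,1],
    [0.02,0.43,0,0,0,-5,1],
    [0.02,0.43,0,0,0,-5,1],
    [0.02,0.43,0,0,0,-5,1],
    [0.02,0.43,0,0,0,-5,1],
    [0.02,0.43,0,0,0,-5,1],
    [0.02,0.43,0,0,0,-5,1],
    [0,0,0,0,0,0,1],
    [0,0,0,0,0,0,1],
  ],
)

```text
t: 26.85
eef_pos: [0.6234, -0.0455, 0.0315]
tool_rot: [0.0, 0.368, 0.93, 0.0]
contact_force: [-0.2, 0.2, 0.4]
gripper_width: 0.0
```

Emit:
step_arm(
  increments=[
    [0,0,-1,0,0,0,1],
    [0,0,-1.5,0,0,0,1],
    [0,0,-1.5,0,0,0,1],
    [0,0,-1.5,0,0,0,1],
    [0,0,0,0,0,0,1],
    [0,0,0,0,0,0,1],
  ],
)

```text
t: 27.45
eef_pos: [0.6235, -0.0456, 0.087]
tool_rot: [0.001, 0.367, 0.93, -0.0]
contact_force: [1.2, 0.1, -0.7]
gripper_width: 0.0
```

```bash
python3 - <<'E'
from h import *
where(-1)
w=bot.read_camera("wrist");cv2.imwrite("pics/w16.png",w["pixels"][:,:,::-1])
s=bot.read_camera("scene");im=s["pixels"][:,:,::-1].copy()
cv2.imwrite("pics/s16.png",cv2.resize(im[160:290,240:430],None,fx=4,fy=4,interpolation=cv2.INTER_CUBIC))
E
```

```text
t 27.45 p [ 0.6235 -0.0456  0.087 ] yaw 136.93 box-angle -31.71 r 0.0502 tilt [-0.001  0.    -1.   ] F [ 1.2  0.1 -0.7] q [ 0.69  0.77 -1.06  1.73  0.75  1.1   1.78]
```

View pics/w16.png

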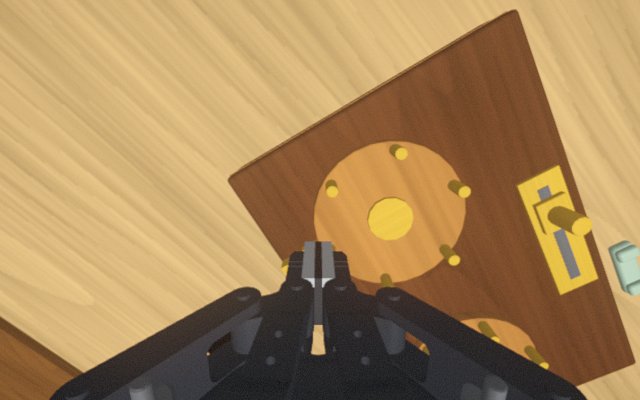

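View pics/s16.png

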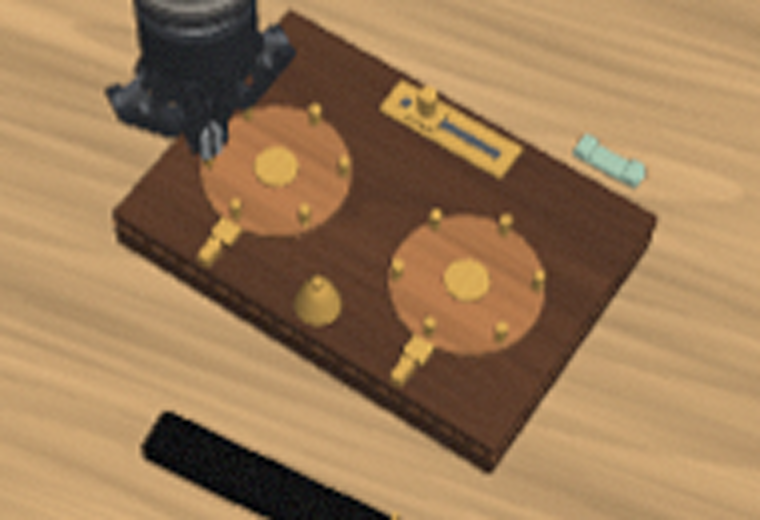

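Both tabs meet their pointers (scene crop: right (218,240), left (412,360)), and the bell and box are in place. Next, go beside the bolt post with the tool's x along the box's x.

Emit:
step_arm(
  increments=[
    [3.88,-0.65,0,0,0,0,1],
    [3.88,-0.65,0,0,0,0,1],
    [3.88,-0.65,0,0,0,0,1],
    [3.87,-0.65,0,0,0,0,1],
    [0,0,0,0,0,8.35,1],
    [0,0,0,0,0,8.35,1],
    [0,0,0,0,0,8.35,1],
    [0,0,0,0,0,8.35,1],
    [0,0,0,0,0,8.35,1],
    [0,0,0,0,0,8.35,1],
    [0,0,0,0,0,8.35,1],
    [0,0,0,0,0,8.35,1],
    [0,0,0,0,0,8.35,1],
    [0,0,0,0,0,8.35,1],
    [0,0,0,0,0,8.35,1],
    [0,0,0,0,0,8.35,1],
    [0,0,0,0,0,8.35,1],
    [0,0,0,0,0,8.35,1],
    [0,0,0,0,0,8.35,1],
    [0,0,0,0,0,8.35,1],
  ],
)

```text
t: 29.55
eef_pos: [0.4916, 0.0414, 0.0857]
tool_rot: [0.0, 1.0, 0.026, -0.001]
contact_force: [0.7, 0.4, 0.7]
gripper_width: 0.004
```

Emit:
step_arm(
  increments=[
    [0,0,0,0,0,8.3,1],
    [0,0,0,0,0,8.3,1],
    [0,0,0,0,0,0,1],
    [0,0,0,0,0,0,1],
    [0,0,0,0,0,0,1],
  ],
)

```text
t: 30.05
eef_pos: [0.492, 0.0415, 0.0861]
tool_rot: [0.0, 0.993, -0.114, -0.0]
contact_force: [-0.3, 0.1, -0.0]
gripper_width: 0.003
```

```bash
cat >> h.py <<'E'
def boxc(X):
    d=np.asarray(X)[:2]-par[:2];c,s=np.cos(par[2]),np.sin(par[2]);return np.round([c*d[0]+s*d[1],-s*d[0]+c*d[1]],4)
E
python3 - <<'E'
from h import *
where(-1);print("tcp in box",boxc(tool()[2]))
w=bot.read_camera("wrist");im=w["pixels"][:,:,::-1].copy();cv2.imwrite("pics/w17.png",im)
print([(r["point"],round(r["score"],2)) for r in bot.pinpoint(w,"bolt_post")])
for y in(-.024,-.02,-.016): print(y,proj(w,toW(par,[[-.085,y,.064],[-.085,y,.076],[-.085,y,.053]])).round(1).tolist())
E
```

```text
t 30.05 p [0.492  0.0415 0.0861] yaw -13.08 box-angle 165.09 r 0.1091 tilt [-0.  0. -1.] F [-0.3  0.1 -0. ] q [ 0.25  0.39 -0.56  2.06  0.29  0.77 -0.71]
tcp in box [-0.0854 -0.0519]
[([315.6, 177.9], 0.63)]
-0.024 [[319.0, 182.1], [319.1, 186.9], [319.0, 178.2]]
-0.02 [[319.0, 176.2], [319.1, 180.6], [319.0, 172.5]]
-0.016 [[319.1, 170.1], [319.2, 174.3], [319.0, 166.7]]
```

View pics/w17.png

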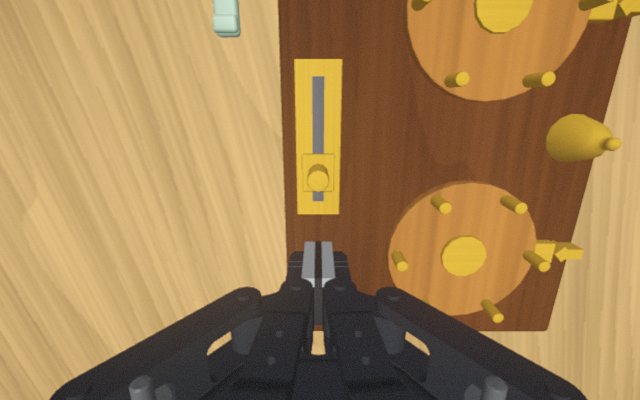

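Emit:
step_arm(
  increments=[
    [0,0,1.5,0,0,0,1],
    [0,0,1.5,0,0,0,1],
    [0,0,1.0,0,0,0,1],
    [0,0,0.8,0,0,0,1],
    [0,0,0.6,0,0,0,1],
    [0,0,0,0,0,0,1],
    [0,0,0,0,0,0,1],
  ],
)

```text
t: 30.85
eef_pos: [0.4924, 0.0416, 0.0325]
tool_rot: [-0.0, 0.993, -0.115, 0.0]
contact_force: [0.2, 0.2, 0.6]
gripper_width: -0.001
```

Emit:
step_arm(
  increments=[
    [0,-0.5,0,0,0,0,1],
    [0,-0.5,0,0,0,0,1],
    [0,-0.4,0,0,0,0,1],
    [0,-0.4,0,0,0,0,1],
    [0,-0.4,0,0,0,0,1],
    [0,0,0,0,0,0,1],
  ],
)

```text
t: 31.45
eef_pos: [0.4975, 0.0637, 0.0324]
tool_rot: [-0.0, 0.993, -0.115, 0.0]
contact_force: [0.0, -0.7, 0.1]
gripper_width: 0.003
```

```bash
python3 - <<'E'
from h import *
o,M,p=tool();print("tcp in box",boxc(p),p[2],o["contact_force"])
w=bot.read_camera("wrist");im=w["pixels"][:,:,::-1].copy();cv2.imwrite("pics/w18.png",im)
for y in(-.02,-.015,-.01,-.005,0): print(y,proj(w,toW(par,[[-.085,y,.064],[-.085,y,.076]])).round(1).tolist())
E
```

```text
tcp in box [-0.0852 -0.0291] 0.03239887118599115 [ 0.00198076 -0.74581354  0.05056257]
-0.02 [[318.7, 244.4], [318.8, 255.6]]
-0.015 [[318.8, 235.3], [318.9, 246.0]]
-0.01 [[318.8, 226.1], [318.9, 236.1]]
-0.005 [[318.8, 216.7], [318.9, 226.0]]
0 [[318.8, 207.1], [318.9, 215.7]]
```

View pics/w18.png

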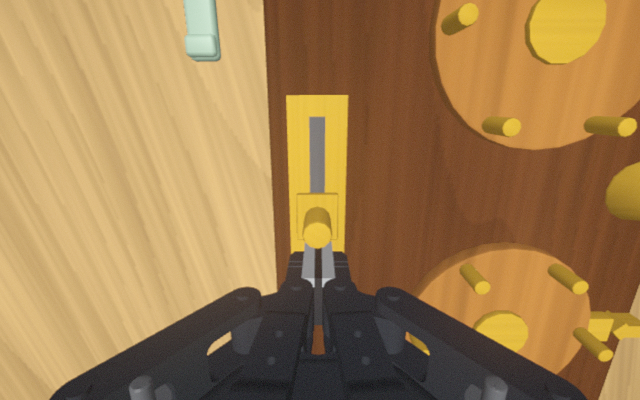

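The post is moving with the finger: its top is at (317,233), so y is about -0.009.

Emit:
step_arm(
  increments=[
    [0,-0.5,0,0,0,0,1],
    [0,-0.5,0,0,0,0,1],
    [0,-0.5,0,0,0,0,1],
    [0,-0.5,0,0,0,0,1],
    [0,-0.4,0,0,0,0,1],
    [0,0,0,0,0,0,1],
    [0,0,0,0,0,0,1],
  ],
)

```text
t: 32.2
eef_pos: [0.5029, 0.0869, 0.0324]
tool_rot: [-0.0, 0.993, -0.115, 0.0]
contact_force: [-0.2, -0.3, -0.2]
gripper_width: -0.001
```

```bash
python3 - <<'E'
from h import *
o,M,p=tool();print("tcp in box",boxc(p),p[2],o["contact_force"])
w=bot.read_camera("wrist");im=w["pixels"][:,:,::-1].copy();cv2.imwrite("pics/w19.png",im)
for y in(.01,.015,.02,.025): print(y,proj(w,toW(par,[[-.085,y,.064],[-.085,y,.076]])).round(1).tolist())
E
```

```text
tcp in box [-0.0852 -0.0052] 0.03239727292280051 [-0.16701647 -0.28297975 -0.15874727]
0.01 [[318.9, 233.1], [319.0, 243.6]]
0.015 [[318.9, 223.9], [319.0, 233.7]]
0.02 [[318.9, 214.4], [319.0, 223.6]]
0.025 [[318.9, 204.7], [319.0, 213.2]]
```

View pics/w19.png

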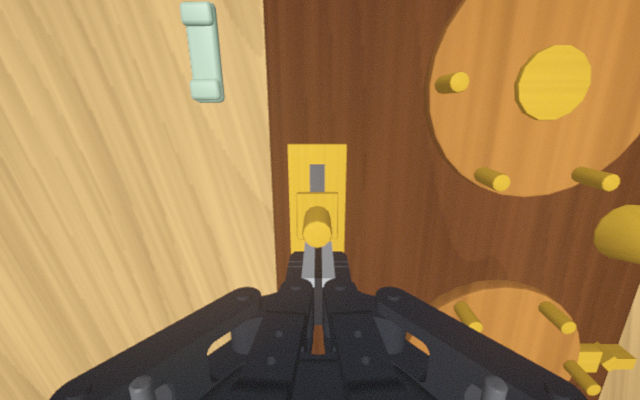

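Emit:
step_arm(
  increments=[
    [0,-0.2,0,0,0,0,1],
    [0,-0.1,0,0,0,0,1],
    [0,0,0,0,0,0,1],
  ],
)

```text
t: 32.55
eef_pos: [0.5035, 0.089, 0.0323]
tool_rot: [0.0, 0.993, -0.115, 0.0]
contact_force: [-0.3, -0.8, 0.7]
gripper_width: 0.001
```

Emit:
step_arm(
  increments=[
    [0,-0.1,0,0,0,0,1],
    [0,0,0,0,0,0,1],
  ],
)

```text
t: 32.75
eef_pos: [0.5037, 0.09, 0.0323]
tool_rot: [0.0, 0.993, -0.115, 0.0]
contact_force: [1.0, -2.2, -0.2]
gripper_width: 0.002
```

Emit:
step_arm(
  increments=[
    [0,-0.1,0,0,0,0,1],
    [0,0,0,0,0,0,1],
  ],
)

```text
t: 32.95
eef_pos: [0.504, 0.0912, 0.0323]
tool_rot: [-0.0, 0.993, -0.115, 0.0]
contact_force: [-0.3, -0.4, 0.8]
gripper_width: 0.002
```

```bash
python3 - <<'E'
from h import *
o,M,p=tool();print("tcp in box",boxc(p),p[2],o["contact_force"])
w=bot.read_camera("wrist");im=w["pixels"][:,:,::-1].copy();cv2.imwrite("pics/w20.png",cv2.resize(im[60:300,200:440],None,fx=2.4,fy=2.4))
for y in(.01,.015,.02,.025): print(y,proj(w,toW(par,[[-.085,y,.064],[-.085,y,.076]])).round(1).tolist())
E
```

```text
tcp in box [-0.0852 -0.0008] 0.03232882241076826 [-0.29830845 -0.37570551  0.75850208]
0.01 [[318.8, 241.3], [318.9, 252.4]]
0.015 [[318.8, 232.2], [318.9, 242.7]]
0.02 [[318.8, 222.9], [319.0, 232.7]]
0.025 [[318.9, 213.5], [319.0, 222.6]]
```

View pics/w20.png

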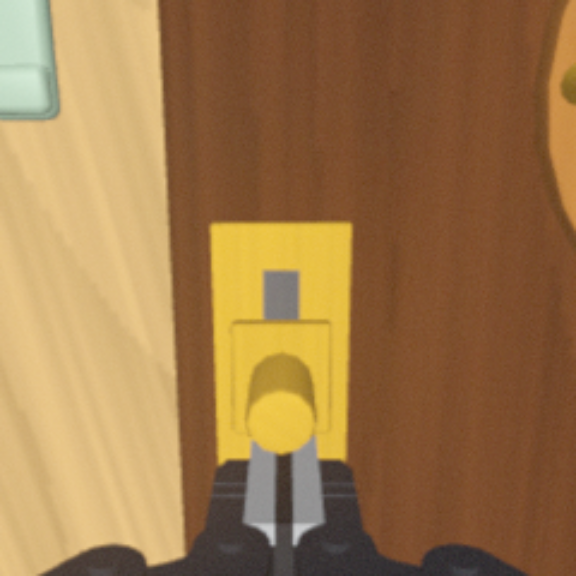

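Emit:
step_arm(
  increments=[
    [0,-0.1,0,0,0,0,1],
    [0,0,0,0,0,0,1],
  ],
)

```text
t: 33.2
eef_pos: [0.5042, 0.0922, 0.0323]
tool_rot: [-0.0, 0.993, -0.115, 0.0]
contact_force: [0.1, -1.2, 0.6]
gripper_width: -0.004
```

Emit:
step_arm(
  increments=[
    [0,-0.1,0,0,0,0,1],
    [0,0,0,0,0,0,1],
  ],
)

```text
t: 33.4
eef_pos: [0.5044, 0.0932, 0.0323]
tool_rot: [-0.0, 0.993, -0.115, 0.0]
contact_force: [0.6, -0.4, 0.9]
gripper_width: 0.003
```

Emit:
step_arm(
  increments=[
    [0,-0.1,0,0,0,0,1],
    [0,0,0,0,0,0,1],
  ],
)

```text
t: 33.6
eef_pos: [0.5047, 0.0942, 0.0323]
tool_rot: [-0.0, 0.993, -0.115, 0.0]
contact_force: [0.5, -0.8, 1.4]
gripper_width: 0.004
```

```bash
python3 - <<'E'
from h import *
o,M,p=tool();print("tcp in box",boxc(p),p[2],o["contact_force"])
w=bot.read_camera("wrist");im=w["pixels"][:,:,::-1].copy();cv2.imwrite("pics/w21.png",cv2.resize(im[60:300,200:440],None,fx=2.4,fy=2.4))
for y in(.015,.02,.025): print(y,proj(w,toW(par,[[-.085,y,.064],[-.085,y,.076],[-.085,.05,.048]])).round(1).tolist())
E
```

```text
tcp in box [-0.0852  0.0023] 0.03234082582492756 [ 0.48350515 -0.80168883  1.43666728]
0.015 [[318.9, 237.9], [319.0, 248.7], [318.9, 163.1]]
0.02 [[318.9, 228.7], [319.0, 238.9], [318.9, 163.1]]
0.025 [[318.9, 219.3], [319.0, 228.9], [318.9, 163.1]]
```

View pics/w21.png

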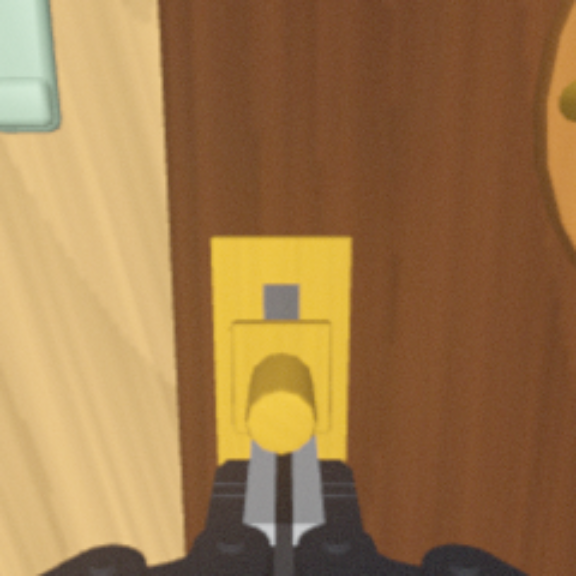

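Emit:
step_arm(
  increments=[
    [0,-0.1,0,0,0,0,1],
    [0,0,0,0,0,0,1],
  ],
)

```text
t: 33.85
eef_pos: [0.5048, 0.095, 0.0323]
tool_rot: [0.0, 0.993, -0.115, 0.0]
contact_force: [0.6, -1.9, 0.8]
gripper_width: 0.001
```

Emit:
step_arm(
  increments=[
    [0,-0.1,0,0,0,0,1],
    [0,0,0,0,0,0,1],
  ],
)

```text
t: 34.05
eef_pos: [0.5048, 0.0951, 0.0323]
tool_rot: [0.001, 0.993, -0.116, -0.0]
contact_force: [-0.9, -4.8, 3.0]
gripper_width: 0.001
```

```bash
python3 - <<'E'
from h import *
o,M,p=tool();print("tcp in box",boxc(p),p[2],o["contact_force"])
w=bot.read_camera("wrist");im=w["pixels"][:,:,::-1].copy();cv2.imwrite("pics/w22.png",cv2.resize(im[60:300,200:440],None,fx=2.4,fy=2.4))
for y in(.02,.025): print(y,proj(w,toW(par,[[-.085,y,.064],[-.085,y,.076],[-.085,.05,.048]])).round(1).tolist())
E
```

```text
tcp in box [-0.0852  0.0032] 0.03227525569901317 [-0.94669729 -4.77868253  2.9500827 ]
0.02 [[318.9, 230.5], [319.0, 240.9], [318.8, 165.0]]
0.025 [[318.9, 221.2], [319.0, 230.9], [318.8, 165.0]]
```

View pics/w22.png

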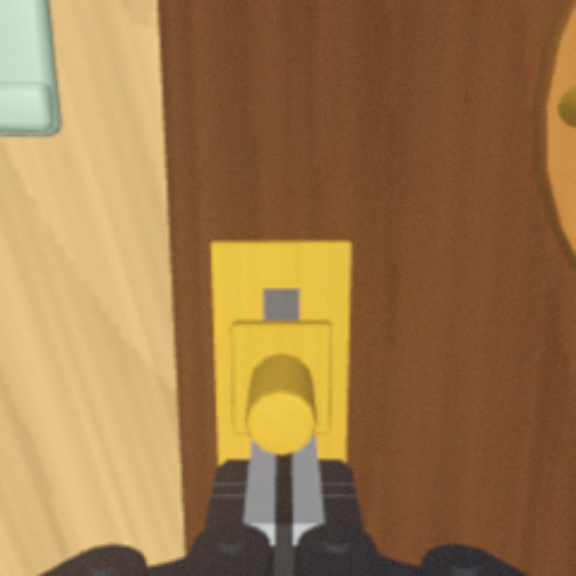

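The stop is reached: the finger no longer advances, force rose to about 5 N, and the post is at y of about +0.022 as expected. Back off, lift and check.

Emit:
step_arm(
  increments=[
    [0,0.2,0,0,0,0,1],
    [0,0.5,0,0,0,0,1],
    [0,0.7,0,0,0,0,1],
    [0,0,-1,0,0,0,1],
    [0,0,-2,0,0,0,1],
    [0,0,-3,0,0,0,1],
    [0,0,-3,0,0,0,1],
    [0,0,-3,0,0,0,1],
    [0,0,-3,0,0,0,1],
    [-2,3,-1,0,0,0,1],
    [-2,3,0,0,0,0,1],
    [0,0,0,0,0,0,1],
    [0,0,0,0,0,0,1],
    [0,0,0,0,0,0,1],
  ],
)

```text
t: 35.5
eef_pos: [0.4499, 0.034, 0.1928]
tool_rot: [-0.0, 0.993, -0.115, 0.001]
contact_force: [-0.1, 0.3, 0.1]
gripper_width: -0.004
```

```bash
python3 - <<'E'
from h import *
o,M,p=tool();print(o["t"],p,o["contact_force"])
w=bot.read_camera("wrist");im=w["pixels"][:,:,::-1].copy()
B=[[.02+.048*np.cos(np.radians(t)),y+.048*np.sin(np.radians(t)),.075] for y in(.08,-.08) for t in range(0,360,60)]+C.tolist()+[[-.085,.022,.076]]
for u in proj(w,toW(par,B)): cv2.circle(im,tuple(int(round(v)) for v in u),1,(0,255,0),-1)
cv2.imwrite("pics/w23.png",im)
s=bot.read_camera("scene");im=s["pixels"][:,:,::-1].copy()
cv2.imwrite("pics/s23.png",cv2.resize(im[160:290,240:430],None,fx=4,fy=4,interpolation=cv2.INTER_CUBIC))
a=cv2.imread("pics/scene0.png");d=cv2.absdiff(a,im).max(2);cv2.imwrite("pics/d23.png",(d>50).astype(np.uint8)*255)
E
```

```text
35.5 [0.44987922 0.0339601  0.19281705] [-0.1350716   0.25710022  0.12279439]
```

View pics/w23.png

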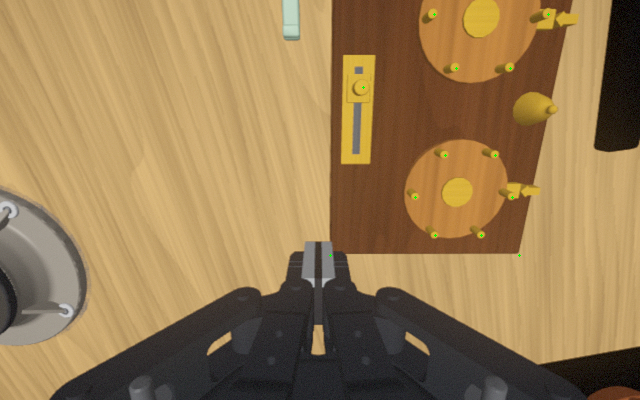

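View pics/s23.png

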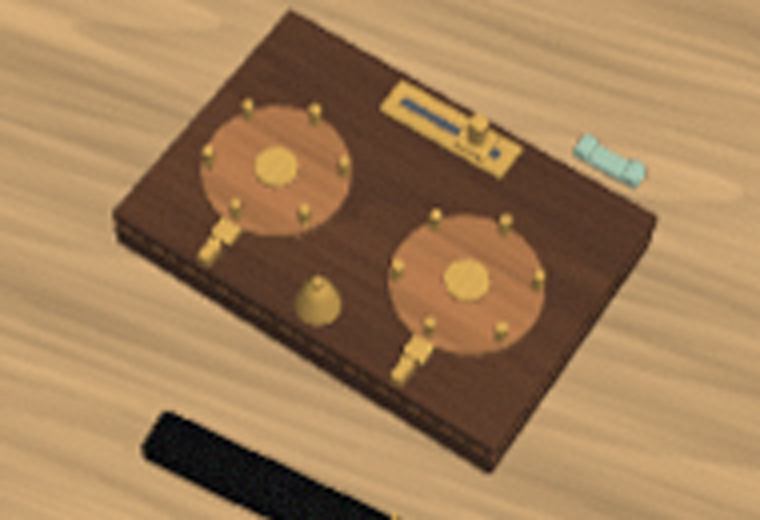

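View pics/d23.png

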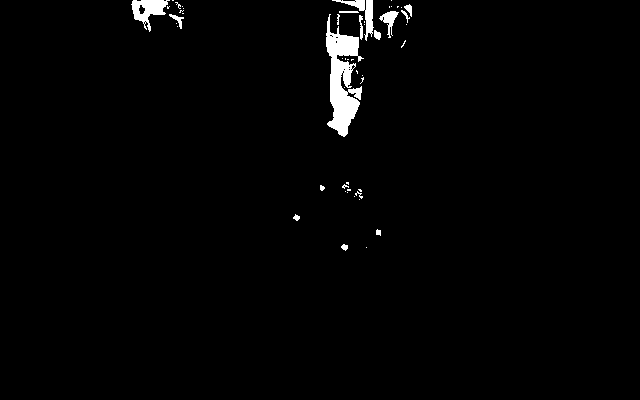

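Both tabs are at their pointers and the post is at the far end of its slot. The scene difference against the first picture shows only the arm, tabs and bolt changed. Handing in.

```bash
python3 -c "
from station import bot
print(bot.hand_in())"
```

```text
the job is handed in; nothing more can be done
None
```

The box is unlocked: both wheels are set at their pointers and the bolt is pushed to its far stop. I handed it in at about 35.6 s of the 61 s.

- **Left wheel:** turned 2 clicks clockwise.
- **Right wheel:** turned 3 clicks counter-clockwise. Both were pushed mainly from their outer sides, clear of the bell.
- **Bolt:** pushed only after both wheels were set. At the stop the finger no longer advanced and the force rose to about 5 N. The post had moved from about y -20 mm to +22 mm.

**Last checks:** wrist and scene pictures show both tabs at their pointers, the pegs on the 60° grid, and the post at the far end. Comparing the scene picture with the first one, only the arm, the tabs and the bolt changed. The box, the bell and everything around them are where they were, and the gripper touches nothing.

**What disagreed:**
- The real fingertips sat about 30 mm behind the reported TCP, by triangulation from the two cameras. My first pass went over the pegs without turning the wheel, so I felt my way about 3 cm lower and redid the push.
- While the finger was still in the slot after the left wheel's first click, the tab read about 66–68° instead of 60°. It read correctly once the finger was lifted.

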